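Dry-fit a laminated wooden hand plane on its dowels

ROBOT

A 7-joint arm with a two-finger parallel gripper is mounted at the origin on a cart in front of the work surface, level with it; the furniture and walls round the work are solid. World frame = base frame: x ahead of the robot, y to its left, z up, the work surface at z = 0. Lengths are in m, angles in degrees, forces in N, time in s.
With the tool pointing down it reaches from about 0.425 to 0.875 m from the base axis. Payload 4.7 kg.
Tool frame: the origin (TCP) lies where the fingers leave the gripper's body, on its centre line; the fingertips stand 70 mm ahead of it and the grasp point (between the pads) lies 51 mm ahead of it (env.tip_reach is the distance from the TCP to the fingertips, in m); z points along the fingers, x is the direction in which the jaws open and shut, and the axes are right-handed (so a half turn about z gives the same grasp; the last joint's range is limited). The gripper opens to 87 mm and grips with 3 to 60 N. Pads are 19 mm wide; open, the fingers measure 117 mm over their backs; the gripper's body (75 mm by 190 mm) begins 51 mm behind the grasp point.
Start: joints at [75.063, 18.392, -4.016, 83.108, 1.295, 78.541, -3.26], TCP at [0.176, -0.626, 0.292] pointing down, gripper open.
Joint ranges: [-163.93, 163.93], [-17.29, 119.83], [-79.2, 71.16], [3.27, 140.29], [-89.18, 269.18], [5.43, 117.66], [-154.24, 154.24]. Speed limits (degrees/s): [147.25, 147.25, 180, 180, 180, 180, 180].

INTERFACE

Orientations are given as [roll, pitch, yaw] about the fixed x, y, z axes, in that order (R = Rz(yaw) Ry(pitch) Rx(roll)).
In Python, from cell import env, optics, order gives the robot as it stands.
- The arm moves only by the shell command python3 -m creep 'ROWS' [FORCE]. ROWS is JSON, a list of rows, each a list of 7 numbers: the shift along the tool's x, y, z in cm, then the turn, a rotation vector about the tool's x, y, z in rad, then the opening, from 0 (shut) to 1 (fully open). A call has 1 to 20 rows; each row shifts and turns the pose as measured when the row begins, along the tool's axes as they then stand; what a row does not reach is not made up. A row lasts 1/10 s, in which the tool goes at most 50 mm and 8.59 degrees, less where a joint would pass 70% of its speed; a pose out of reach is approached as far as the arm can. A call with a gripper value outside its range is refused whole. The fingers move at their own pace and stop on an object; FORCE is the grip in N (left out, the last holds). Time passes only in rows, so rows that do not move let the fingers close. It gives the time, the measured TCP pose, the force and the opening at its end, in the units of the state.
- env.get_obs(): the state, without advancing time (a new reading comes with each control period).
- optics.read_camera(name): name is "side" or "top" or "wrist"; returns a dict with "frame" (384x512x3 uint8, blue, green, red), "z_map" (384x512 float32, m along the optical axis (not along the pixel's ray), 0 where there is no reading), "fx", "fy", "cx", "cy" (pixels), "R" (3x3) and "t" (3): a world point X has camera coordinates R X + t; the wrist camera has in their place "hand_eye" (4x4, takes a point from camera to tool coordinates, whose origin is the TCP and whose axes are the tool frame's). Camera axes: x right, y down, z forward; pixel columns grow to the right and rows downward; lengths in m; the calibration is good to about 2 mm. A picture is of the moment at which its call begins: read the wrist's pose just before it.
- order.sign_off(): hands the job in, once; it reports no verdict.
The state is a dict: "time_s": time; "qpos": joint angles; "joint_velocities": joint speeds; "effort": joint torques, N m; "tool_pos": TCP position; "tool_rot": TCP orientation; "force": force on the tool from outside, world axes, zero at the start; "wrist_torque": the same for the moment, N m; "grip_width": finger opening in m.
Only numpy, scipy, OpenCV 4.12 (cv2) and the standard library are available. Lean on these libraries where they do the work, as an engineer would, in place of code of your own. Each camera call takes 0.05 s, during which the arm holds its last target. There are 200 camera calls.

TASK

Dry-fit the wooden hand plane on its side, on the pale lower cheek on the grey board: first the brass cross pin on the lone dowel between the pencil lines, while there is room round it, then the longer dark heel block and then the shorter toe block, each on its own two dowels with its sloping face along its pencil line, and last the loose pale upper cheek over all the dowels and the pivot. Press every joint fully home and leave the mallet, rule and bradawl where they are.

Things in the scene. Friction and masses are not known exactly. Their poses are not given: they have to be found in the camera images.
- lower_cheek: Target: pale cheek 190x58x12 mm on a fixed grey board 210x80x18. Origin: centre of board underside; x to the plane's toe end, y to its upper edge, z up. Dowels (8 mm, 10 high, tapered tips) stand on its top face, z=30, at x,y (-85,15) (-59,-15) heel, (83.5,15) (51.5,-15) toe, (0,12) pin. Pencil lines (5,-27)-(-49,27) for heel, (9,-27)-(40,27) for toe: a V open to +y. Anywhere in the row.
- cross_pin: Brass square bar 22x22x44 mm standing upright, 0.1 kg. Origin: centre of underside, x and y square to its faces, z up. A 10 mm hole 12 deep below takes the dowel; an 8 mm brass pivot 10 high stands on top. Home: origin at (0,12,30) mm in the lower cheek's frame, any yaw.
- heel_block: Dark block 54 wide (y), 44 mm high, 0.12 kg: 100 long on its -y side (x -50 to 50), 46 on its +y side (x -50 to -4), +x end sloping 45 deg. Origin: middle of 100x54, underside, z up. Grip across y at x=-27 (sides parallel). 10 mm holes 12 deep below and 8 mm dowels 10 high on top at (-40,15) (-14,-15). Home: origin at (-45,0,30) mm in the lower cheek's frame, same axes.
- toe_block: Dark block 54 wide (y), 44 mm high, 0.11 kg: 86 long on its -y side (x -43 to 43), 55 on its +y side (x -12 to 43), -x end sloping. Origin: middle of 86x54, underside, z up. Grip across y at x=15 (sides parallel). 10 mm holes 12 deep below and 8 mm dowels 10 high on top at (31.5,15) (-0.5,-15). Home: origin at (52,0,30) mm in the lower cheek's frame, same axes.
- upper_cheek: Loose pale cheek 190x58x12 mm, 0.09 kg, flat on the bench, right side up. Origin: centre of underside, x to its toe end, z up. 11 mm through holes at (-85,15) (-59,-15) (83.5,15) (51.5,-15) (0,12). Grip across its width at the middle, fingertips not below its underside (the blocks are nearly as wide). Home: origin at (0,0,74) mm in the lower cheek's frame, same axes.
- mallet: Bystander: wooden carver's mallet 66x215x64 mm lying behind the work on the right. Leave it alone.
- steel_rule: Bystander: steel rule with a wooden grip, 25x300x13 mm, lying behind the work. Leave it alone.
- bradawl: Bystander: small bradawl with a wooden handle, 25x151x26 mm, lying behind the work on the left. Leave it alone.
Not all that is in view belongs to the job. Of the things shaped like the cross_pin, the brass one is meant. Leave any blue look-alike of the heel_block alone.

How it is judged (in metres and radians):
On the way, in this order (a step that is already met when the one before it is completed fails the run):
1. the cross pin stands on its dowel, fully home (x of cross_pin in the frame of lower_cheek between -0.004 and 0.004 m and y of cross_pin in the frame of lower_cheek between 0.008 and 0.016 m and z of cross_pin in the frame of lower_cheek between 0.027 and 0.033 m and angle between cross_pin's own z axis and vertical below 0.06 rad), for 0.2 s.
2. the heel block is fully home on its two dowels, the cross pin still in place (all of step 1 and x of heel_block in the frame of lower_cheek between -0.049 and -0.041 m and y of heel_block in the frame of lower_cheek between -0.004 and 0.004 m and z of heel_block in the frame of lower_cheek between 0.027 and 0.033 m and angle between heel_block's own z axis and vertical below 0.06 rad and angle between the x axis of heel_block and the x axis of lower_cheek, either way round below 0.1 rad), for 0.2 s.
3. the toe block is fully home on its two dowels, pin and heel still in place (all of step 2 and x of toe_block in the frame of lower_cheek between 0.048 and 0.056 m and y of toe_block in the frame of lower_cheek between -0.004 and 0.004 m and z of toe_block in the frame of lower_cheek between 0.027 and 0.033 m and angle between toe_block's own z axis and vertical below 0.06 rad and angle between the x axis of toe_block and the x axis of lower_cheek, either way round below 0.1 rad), for 0.2 s.
4. the upper cheek lies home on top of the others (all of step 3 and x of upper_cheek in the frame of lower_cheek between -0.005 and 0.005 m and y of upper_cheek in the frame of lower_cheek between -0.005 and 0.005 m and z of upper_cheek in the frame of lower_cheek between 0.071 and 0.077 m and angle between upper_cheek's own z axis and vertical below 0.06 rad and angle between the x axis of upper_cheek and the x axis of lower_cheek, either way round below 0.1 rad), for 0.2 s.
At the end, for the whole second after the job is handed in: All four parts are on their seats in the lower cheek's frame (pin and blocks within 4 mm, upper cheek within 5 mm, along x and y; heights within 3 mm), upright within 0.06 rad, blocks and upper cheek turned within 0.1 rad of the lower cheek, let go and at rest (all of step 4 and linear speed of each of cross_pin, heel_block, toe_block, upper_cheek below 0.02 m/s); the robot touches nothing.
It fails at once if the carver's mallet is shifted by more than 30 mm (distance of mallet from where it was at the start of the episode above 0.03 m).
It fails at once if the steel rule is shifted by more than 30 mm (distance of steel_rule from where it was at the start of the episode above 0.03 m).
It fails at once if the bradawl is shifted by more than 30 mm (distance of bradawl from where it was at the start of the episode above 0.03 m).
It also fails if it takes over 99 s, if anything falls off the work surface, if the arm or the gripper's body presses on something with over 40 N, if the wrist force passes 120 N, or if a joint passes its speed limit or range.

## Working session

There is one attempt and no reset: what is moved stays moved. The work goes in short steps, Python scripts to look and compute and a shell command to move; the robot and the scene stay as the last step left them, time stands still between calls to the robot, and variables do not carry over. Pictures are saved under pics/ and viewed, on a budget of 19 in all, crops included, one or two more only if the job needs it, and the job is handed in when it is done.

```bash
ls; mkdir -p pics
cat > h.py <<'E'
import numpy as np, cv2
from cell import env, optics, order
def shot(n,name):
    o=env.get_obs(); c=optics.read_camera(n); cv2.imwrite(f'pics/{name}.png',c['frame'])
    np.savez(f'pics/{name}.npz',**{k:v for k,v in c.items()},tp=o['tool_pos'],tr=o['tool_rot']); return c
E
python3 - <<'E'
from h import *
for n in('top','side'):
    c=shot(n,n+'0'); print(n,c['fx'],c['cx'],c['cy'],c['R'].round(3).tolist(),c['t'].round(3))
print(env.get_obs())
E
```

```text
pics
top 400.5550142767295 259.2544239324806 195.68511178409997 [[0.019, -1.0, -0.002], [-0.981, -0.018, -0.193], [0.193, 0.006, -0.981]] [-0.076  0.565  0.959]
side 436.4763195229576 255.68552282738926 188.57458080181394 [[-0.859, -0.511, -0.011], [-0.228, 0.403, -0.887], [0.458, -0.759, -0.463]] [0.453 0.185 0.809]
{'time_s': 0.1, 'qpos': array([75.0614437 , 18.43375452, -4.01609646, 83.16801692,  1.29584924,
       78.53972027, -3.25948641]), 'joint_velocities': array([ 0.00602498, -0.09071745,  0.00981997, -0.17908088,  0.01315314,
        0.02978637,  0.03871882]), 'effort': array([-2.98388932e-04, -4.92571735e+01, -4.05837698e-01, -3.13397527e+01,
       -6.40383339e-02,  3.94389813e-02,  8.11624568e-05]), 'tool_pos': array([ 0.17625708, -0.62526065,  0.29128193]), 'tool_rot': array([ 1.79993932e+02,  9.62117368e-02, -7.42506328e+01]), 'force': array([-0.06329787, -0.24779712, -0.49846711]), 'wrist_torque': array([-0.07173737, -0.00358659,  0.02779303]), 'grip_width': 0.08715717714238311}
```

View pics/top0.png

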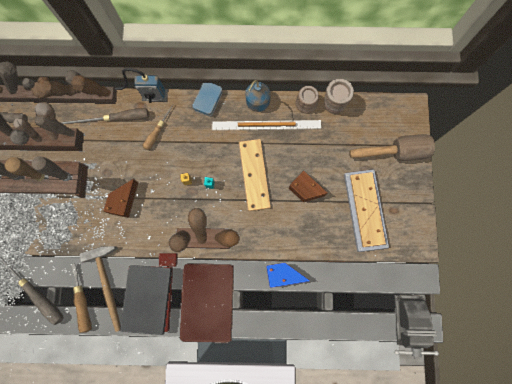

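View pics/side0.png

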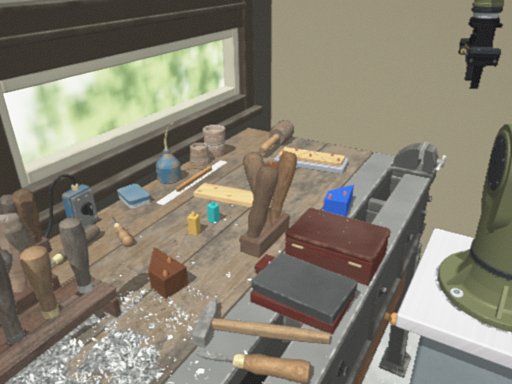

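Top view: the target cheek is at (366,210), the loose cheek at (255,175), and the dark blocks at (121,197) and (308,186). There are two upright pins, brass-yellow (185,178) and cyan (209,183), and a blue look-alike at (288,275). Only the yellow pin is brass. I'll measure these and confirm in an enlarged crop.

```bash
cat >> h.py <<'E'
from scipy.spatial.transform import Rotation as Ro
def load(name): return dict(np.load(f'pics/{name}.npz'))
def cam2world(c):
    """returns Rcw, origin"""
    if 'R' in c: return c['R'].T, -c['R'].T@c['t']
    T=np.eye(4); T[:3,:3]=Ro.from_euler('xyz',c['tr'],degrees=True).as_matrix(); T[:3,3]=c['tp']
    T=T@c['hand_eye']; return T[:3,:3],T[:3,3]
def onplane(c,uv,z):
    A,o=cam2world(c); uv=np.atleast_2d(uv).astype(float)
    d=np.c_[(uv[:,0]-c['cx'])/c['fx'],(uv[:,1]-c['cy'])/c['fy'],np.ones(len(uv))]@A.T
    return (o+d*((z-o[2])/d[:,2])[:,None])[:,:2]
def cloud(c):
    A,o=cam2world(c); v,u=np.mgrid[:384,:512]; z=c['z_map']
    p=np.stack([(u-c['cx'])/c['fx']*z,(v-c['cy'])/c['fy']*z,z],-1)@A.T+o
    p[z==0]=np.nan; return p
E
python3 - <<'E'
from h import *
c=load('top0'); P=cloud(c); f=c['frame']
for n,(x0,y0,x1,y1),zl in [('lower',(335,160,395,260),(.024,.036)),('upper',(230,130,280,220),(.006,.018)),('blkL',(98,172,143,222),(.037,.05)),('blkR',(284,165,332,208),(.037,.05)),('brass',(176,169,194,190),(.037,.05)),('blue',(262,258,320,292),(.03,.05))]:
    p=P[y0:y1,x0:x1]; m=((p[...,2]>zl[0])&(p[...,2]<zl[1])).astype(np.uint8)
    nn,l,s,_=cv2.connectedComponentsWithStats(m); k=1+s[1:,4].argmax(); m=(l==k).astype(np.uint8)
    q=p[m>0]; r=cv2.minAreaRect((q[:,:2]*1000).astype(np.float32)); 
    ct=max(cv2.findContours(m,0,2)[0],key=len); ap=cv2.approxPolyDP(ct,3,True)[:,0]
    print(n,len(q),np.nanmedian(q[:,2]).round(4),'c',np.round(r[0],1),'sz',np.round(r[1],1),'ang',round(r[2],1)); print('  ',(onplane(c,ap+[x0,y0],np.nanmedian(q[:,2]))*1000).round(0).tolist())
e=lambda x0,y0,x1,y1:cv2.resize(f[y0:y1,x0:x1],(400,300),interpolation=cv2.INTER_CUBIC)
cv2.imwrite('pics/crop1.png',np.vstack([np.hstack([e(90,170,150,215),e(168,155,228,200)]),np.hstack([e(278,165,338,210),e(310,160,450,265)])]))
E
```

```text
lower 1642 0.0303 c [ 542.9 -345.5] sz [190.3  59.7] ang 8.5
   [[640.0, -360.0], [630.0, -305.0], [446.0, -330.0], [455.0, -386.0]]
upper 1447 0.0123 c [634.3 -52.4] sz [191.   61.1] ang 9.1
   [[731.0, -64.0], [722.0, -8.0], [536.0, -39.0], [545.0, -94.0]]
blkL 614 0.0439 c [563.4 295.8] sz [54.9 96.2] ang 79.6
   [[606.0, 261.0], [565.0, 322.0], [521.0, 328.0], [512.0, 277.0]]
blkR 564 0.0441 c [ 589.2 -191.4] sz [84.3 54.8] ang 47.1
   [[600.0, -144.0], [562.0, -180.0], [578.0, -239.0], [635.0, -180.0]]
brass 69 0.0436 c [613.8 128.9] sz [22.  22.9] ang 15.8
   [[619.0, 141.0], [603.0, 137.0], [606.0, 117.0], [625.0, 120.0]]
blue 650 0.044 c [ 375.6 -139. ] sz [53.7 97.6] ang 10.3
   [[394.0, -88.0], [343.0, -96.0], [359.0, -192.0], [399.0, -133.0]]
```

View pics/crop1.png

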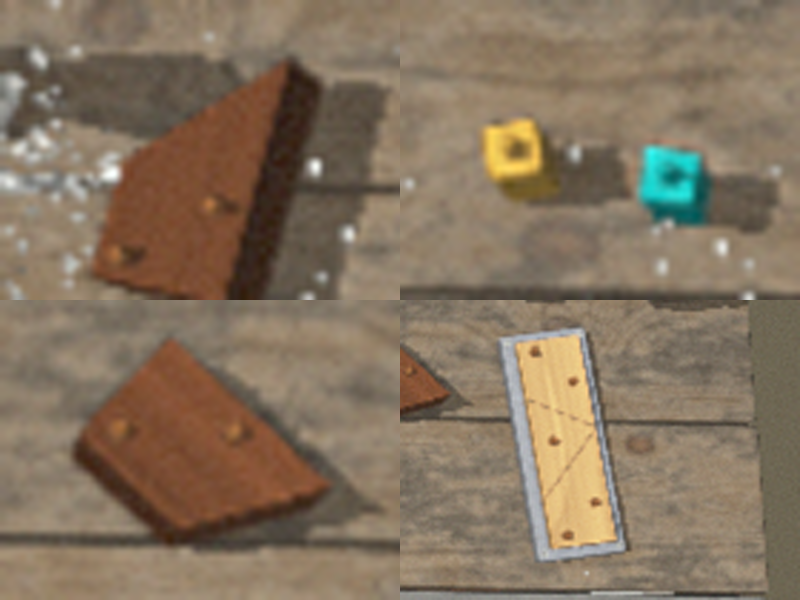

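The yellow (brass) pin at (185,178) is the one meant. The cyan one at (209,183) is the decoy. The left dark block (~96–100 long) is the heel, the right one (~85) is the toe, and blue stays alone. Next I'll go above the brass pin.

```bash
cat >> h.py <<'E'
def go(x,y,z,yaw):
    """print remaining move to TCP (m) / jaw yaw (deg, mod 180): shift in tool axes (cm) + turn about tool z (rad)"""
    o=env.get_obs(); R=Ro.from_euler('xyz',o['tool_rot'],degrees=True).as_matrix()
    T=Ro.from_euler('xyz',[180,0,yaw],degrees=True).as_matrix()
    rv=Ro.from_matrix(R.T@T).as_rotvec()
    T2=Ro.from_euler('xyz',[180,0,yaw+180],degrees=True).as_matrix(); rv2=Ro.from_matrix(R.T@T2).as_rotvec()
    if np.linalg.norm(rv2)<np.linalg.norm(rv): rv,T=rv2,T2
    d=(np.array([x,y,z])-o['tool_pos'])*100
    print('shift(tool now)',(R.T@d).round(2),'turn',rv.round(3),'shift(after turn)',(T.T@d).round(2),'t',o['time_s'],'q7',o['qpos'][6].round(0))
E
python3 - <<'E'
from h import *
c=optics.read_camera('wrist'); print(c['hand_eye'].round(3),c['fx'],c['cx'],c['cy'])
go(.6138,.1289,.25,15.8)
E
```

```text
[[ 1.     0.001 -0.001 -0.   ]
 [-0.001  0.957  0.292 -0.08 ]
 [ 0.001 -0.292  0.957 -0.093]
 [ 0.     0.     0.     1.   ]] 269.23844188987 256.11071077652815 185.2846753336608
shift(tool now) [-60.71 -62.58   4.22] turn [1.00e-03 1.00e-03 1.57e+00] shift(after turn) [-62.64  60.66   4.14] t 0.15 q7 -3.0
```

```bash
python3 -m creep '[[-3.4,-3.45,0,0,0,0,1],[-3.4,-3.45,0,0,0,0,1],[-3.4,-3.45,0,0,0,0,1],[-3.4,-3.45,0,0,0,0,1],[-3.4,-3.45,0,0,0,0,1],[-3.4,-3.45,0,0,0,0,1],[-3.4,-3.45,0,0,0,0,1],[-3.4,-3.45,0,0,0,0,1],[-3.4,-3.45,0,0,0,0,1],[-3.4,-3.45,0,0,0,0,1],[-3.4,-3.45,0,0,0,0,1],[-3.4,-3.45,0,0,0,0,1],[-3.4,-3.45,0,0,0,0,1],[-3.4,-3.45,0,0,0,0,1],[-3.4,-3.45,0,0,0,0,1],[-3.4,-3.45,0,0,0,0,1],[-3.4,-3.45,0,0,0,0,1],[-2,-2,0,0,0,0,1]]' 20
python3 -m creep '[[0,0,0.5,0,0,0.148,1],[0,0,0.5,0,0,0.148,1],[0,0,0.5,0,0,0.148,1],[0,0,0.5,0,0,0.148,1],[0,0,0.5,0,0,0.148,1],[0,0,0.5,0,0,0.148,1],[0,0,0.5,0,0,0.148,1],[0,0,0.5,0,0,0.148,1],[0,0,0.5,0,0,0.148,1],[0,0,0.5,0,0,0.148,1],[0,0,0,0,0,0.08,1]]'
python3 - <<'E'
from h import *
go(.6138,.1289,.25,15.8); c=shot('wrist','w1'); print(c['z_map'].max())
E
```

```text
time_s: 1.95
tool_pos: [0.6091, 0.1332, 0.2851]
tool_rot: [179.8, 0.0, -75.2]
force: [-0.2, 0.2, 0.7]
grip_width: 0.087
time_s: 3.05
tool_pos: [0.6042, 0.1394, 0.2182]
tool_rot: [178.5, -2.8, -146.1]
force: [-0.1, -0.2, -1.9]
grip_width: 0.0869
shift(tool now) [-0.06 -1.32 -3.22] turn [ 0.018 -0.052  0.316] shift(after turn) [-0.64 -1.27 -3.18] t 3.05 q7 -154.0
0.44053665
```

```bash
python3 -m creep '[[0,0,0,0,0,-0.149,1],[0,0,0,0,0,-0.149,1],[0,0,0,0,0,-0.149,1],[0,0,0,0,0,-0.149,1],[0,0,0,0,0,-0.149,1],[0,0,0,0,0,-0.149,1],[0,0,0,0,0,-0.149,1],[0,0,0,0,0,-0.149,1],[0,0,0,0,0,-0.149,1],[0,0,0,0,0,-0.149,1],[0,0,0,0,0,-0.149,1],[0,0,0,0,0,-0.149,1],[0,0,0,0,0,-0.149,1],[0,0,0,0,0,-0.149,1],[0,0,0,0,0,-0.149,1],[0,0,0,0,0,-0.149,1],[0,0,0,0,0,-0.149,1],[0,0,0,0,0,-0.149,1],[0,0,0,0,0,-0.149,1]]'
python3 - <<'E'
from h import *
go(.6138,.1289,.20,15.8); c=shot('wrist','w1')
E
```

```text
time_s: 5.0
tool_pos: [0.602, 0.1465, 0.2175]
tool_rot: [-179.5, 3.1, 17.4]
force: [0.2, 0.4, 0.4]
grip_width: 0.0865
shift(tool now) [0.7  2.05 1.69] turn [-0.008  0.054  0.028] shift(after turn) [0.66 2.01 1.75] t 5.0 q7 2.0
```

View pics/w1.png

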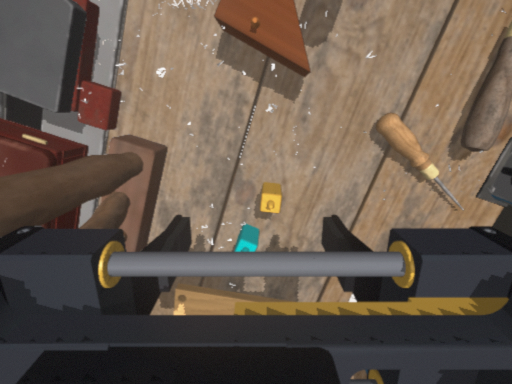

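Wrist view: brass pin at (271,197), cyan at (247,238), jaws at the left and right. I'll correct the tilt and centre on the pin.

```bash
python3 -m creep '[[0.7,2,0.8,-0.008,0.054,0.028,1],[0,0,0.8,0,0,0,1],[0,0,2,0,0,0,1],[0,0,0,0,0,0,1]]'
cat >> h.py <<'E'
def comp(c,box,zl,cond=None):
    x0,y0,x1,y1=box; P=cloud(c)[y0:y1,x0:x1]; m=(P[...,2]>zl[0])&(P[...,2]<zl[1])
    if cond is not None: m&=cond(cv2.cvtColor(c['frame'],cv2.COLOR_BGR2HSV)[y0:y1,x0:x1])
    n,l,s,_=cv2.connectedComponentsWithStats(m.astype(np.uint8)); k=1+s[1:,4].argmax(); m=l==k
    ct=max(cv2.findContours(m.astype(np.uint8),0,1)[0],key=len)[:,0]+[x0,y0]
    return m,P[m],ct
E
python3 - <<'E'
from h import *
c=shot('wrist','w2')
m,q,ct=comp(c,(200,100,330,240),(.035,.05),lambda h:(h[...,0]>15)&(h[...,0]<32)&(h[...,1]>120))
print(len(q),np.median(q[:,2]),cv2.boundingRect(ct))
w=onplane(c,ct,.044)*1000; r=cv2.minAreaRect(w.astype(np.float32)); print(r)
go(r[0][0]/1000,r[0][1]/1000,.1,r[2])
E
```

```text
time_s: 5.45
tool_pos: [0.6139, 0.1309, 0.1803]
tool_rot: [-179.8, -0.0, 15.8]
force: [-0.5, -0.3, -0.1]
grip_width: 0.087Traceback (most recent call last):
  File "<stdin>", line 3, in <module>
  File "h.py", line 31, in comp
    x0,y0,x1,y1=box; P=cloud(c)[y0:y1,x0:x1]; m=(P[...,2]>zl[0])&(P[...,2]<zl[1])
                       ~~~~~^^^
  File "h.py", line 18, in cloud
    A,o=cam2world(c); v,u=np.mgrid[:384,:512]; z=c['z_map']
        ~~~~~~~~~^^^
  File "h.py", line 11, in cam2world
    T=np.eye(4); T[:3,:3]=Ro.from_euler('xyz',c['tr'],degrees=True).as_matrix(); T[:3,3]=c['tp']
                                              ~^^^^^^
KeyError: 'tr'
```

```bash
sed -i 's/; return c$/; return load(name)/' h.py
python3 - <<'E'
from h import *
c=load('w2'); print(c['tp'])
m,q,ct=comp(c,(200,80,330,240),(.035,.05),lambda h:(h[...,0]>15)&(h[...,0]<32)&(h[...,1]>120))
print(len(q),np.median(q[:,2]),cv2.boundingRect(ct))
w=onplane(c,ct,.044)*1000; r=cv2.minAreaRect(w.astype(np.float32)); print(r)
m,q,_=comp(c,(200,80,330,240),(.047,.062)); print(len(q),np.median(q,0))
go(r[0][0]/1000,r[0][1]/1000,.1,r[2])
E
```

```text
[0.61385236 0.1309113  0.18031289]
533 0.04451811142277795 (243, 182, 25, 27)
((612.5653076171875, 132.11402893066406), (21.474748611450195, 24.2012939453125), 11.600001335144043)
68 [0.6126445  0.13216583 0.05235142]
shift(tool now) [-0.24 -0.07  8.22] turn [-0.004 -0.004  0.074] shift(after turn) [-0.21 -0.09  8.22] t 5.5 q7 3.0
```

```bash
python3 -m creep '[[-0.2,-0.1,3,-0.004,-0.004,0.04,1],[0,0,3,0,0,0,0.6],[0,0,2.5,0,0,0,0.6],[0,0,1.2,0,0,0,0.6],[0,0,0,0,0,0,0],[0,0,0,0,0,0,0],[0,0,0,0,0,0,0],[0,0,0,0,0,0,0],[0,0,0,0,0,0,0]]' 25
python3 - <<'E'
from h import *
go(.543,-.345,.25,8.5)
E
```

```text
time_s: 6.4
tool_pos: [0.6183, 0.1392, 0.0937]
tool_rot: [-179.7, -0.8, 13.6]
force: [-0.6, -1.2, 0.8]
grip_width: 0.0312
shift(tool now) [-18.46  45.24 -16.09] turn [-0.005 -0.013  0.088] shift(after turn) [-14.61  46.78 -15.63] t 6.4 q7 0.0
```

Run:
```python
from h import *
o=env.get_obs(); print(o['tool_pos'],o['joint_velocities'].round(2),o['grip_width'],o['force'])
shot('wrist','w3'); shot('side','s3'); o=env.get_obs(); print(o['tool_pos'],o['grip_width'],o['qpos'])
a=cv2.imread('pics/w3.png'); b=cv2.resize(cv2.imread('pics/s3.png')[150:300,100:300],(512,384)); cv2.imwrite('pics/v3.png',np.vstack([a,b])[:, :][:768]); cv2.imwrite('pics/v3.png',cv2.resize(np.hstack([a,b]),(800,300)))
```

```text
[0.61830839 0.13922931 0.09366327] [-0.09 -0.68 -0.06 -0.45  0.07  0.36  0.01] 0.03123333811242487 [-0.62822119 -1.20913822  0.81957417]
[0.61823509 0.13920079 0.09361847] 0.024844495478154302 [-1.77273546e+01  2.52082023e+01  3.40697338e+00  9.79743864e+01
 -2.04455579e+00  5.61144056e+01  2.25914735e-02]
```

View pics/v3.png

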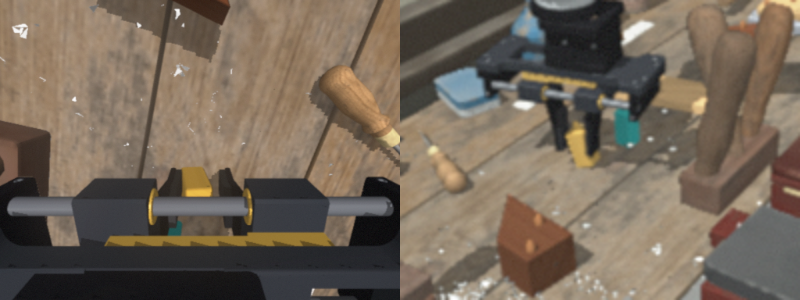

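Fingers are still closing, but the tool drifted about 7 mm in y. I'll reopen slightly and recentre.

```bash
python3 -m creep '[[0,0,0,0,0,0,0.5],[0,0,0,0,0,0,0.5]]'
python3 - <<'E'
from h import *
o=env.get_obs(); print(o['tool_pos'],o['tool_rot'],o['grip_width'])
go(.6125,.1318,.082,13.5)
E
```

```text
time_s: 6.7
tool_pos: [0.6187, 0.1393, 0.0944]
tool_rot: [-179.7, -0.8, 13.5]
force: [-0.3, 0.0, 0.9]
grip_width: 0.0341
[0.61865247 0.13928095 0.09440292] [-179.73499173   -0.83984919   13.5424813 ] 0.03413075446843544
shift(tool now) [-0.79  0.59  1.23] turn [-0.005 -0.015  0.001] shift(after turn) [-0.77  0.58  1.24] t 6.7 q7 0.0
```

```bash
python3 -m creep '[[0,0.6,0.6,0,-0.015,0,0.5],[0,0,0.6,0,0,0,0.4],[0,0,0,0,0,0,0],[0,0,0,0,0,0,0],[0,0,0,0,0,0,0],[0,0,0,0,0,0,0],[0,0,0,0,0,0,0],[0,0,0,0,0,0,0]]' 25
python3 - <<'E'
from h import *
print(env.get_obs()['grip_width'],env.get_obs()['force'])
go(.6125,.1318,.082,13.5)
E
```

```text
time_s: 7.5
tool_pos: [0.6197, 0.1324, 0.0799]
tool_rot: [-179.8, 0.2, 13.5]
force: [0.6, 1.1, -1.3]
grip_width: 0.022
0.022036201779780676 [ 0.64845076  1.11579361 -1.26996587]
shift(tool now) [-0.71 -0.11 -0.21] turn [-0.004  0.004  0.   ] shift(after turn) [-0.71 -0.11 -0.21] t 7.5 q7 1.0
```

```bash
python3 -m creep '[[0,0,-2,0,0,0,0],[0,0,-4,0,0,0,0],[0,0,-4,0,0,0,0],[0,0,-4,0,0,0,0],[-1.8,4.4,-1,0,0,0,0],[-1.8,4.4,0,0,0,0,0],[-1.8,4.4,0,0,0,0,0],[-1.8,4.4,0,0,0,0,0],[-1.8,4.4,0,0,0,0,0],[-1.8,4.4,0,0,0,0,0],[-1.8,4.4,0,0,0,0,0],[-1.8,4.4,0,0,0,0,0],[-1.8,4.4,0,0,0,0,0],[-1.8,4.4,0,0,0,0.088,0],[0,0,0,0,0,0,0],[0,0,0,0,0,0,0]]'
python3 - <<'E'
from h import *
go(.543,-.345,.25,8.5); print(env.get_obs()['grip_width'])
shot('wrist','w4')
E
```

```text
time_s: 9.1
tool_pos: [0.5484, -0.3523, 0.2342]
tool_rot: [-179.9, -0.2, 8.8]
force: [0.9, 0.6, 0.0]
grip_width: 0.0216
shift(tool now) [-0.42 -0.81 -1.58] turn [-0.002 -0.003  0.006] shift(after turn) [-0.43 -0.8  -1.58] t 9.1 q7 45.0
0.02164050550721535
```

View pics/w4.png

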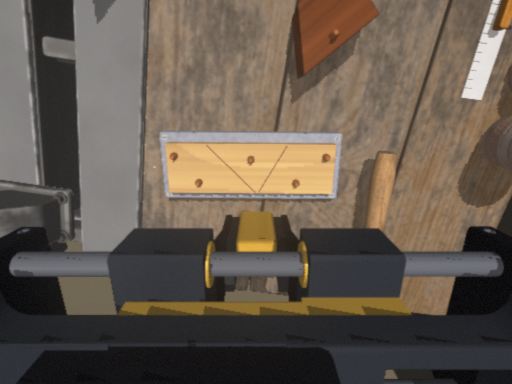

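Clear view: dowels at about (174,156), (198,183), (251,160), (295,183), (326,158). The lines form a V opening upward in the image, which is +y. Next I fit the cheek's pose from the dowels.

```bash
cat >> h.py <<'E'
PAT=np.array([[-85,15],[-59,-15],[0,12],[51.5,-15],[83.5,15]])/1000
def rigid(A,B):
    a,b=A.mean(0),B.mean(0); H=(A-a).T@(B-b); th=np.arctan2(H[0,1]-H[1,0],H[0,0]+H[1,1])
    R=np.array([[np.cos(th),-np.sin(th)],[np.sin(th),np.cos(th)]]); t=b-R@a
    return R,t,np.degrees(th),np.abs(A@R.T+t-B).max()
def dowels(c,box,base,zt=None,lo=.004,hi=.014,mn=6):
    """centroids (world xy at dowel-top height) of bumps standing on a face at height base"""
    x0,y0,x1,y1=box; P=cloud(c)[y0:y1,x0:x1]; m=(P[...,2]>base+lo)&(P[...,2]<base+hi)
    n,l,s,cen=cv2.connectedComponentsWithStats(m.astype(np.uint8),connectivity=4)
    return np.array([[*np.median(P[l==k],0),*(cen[k]+[x0,y0]),s[k,4]] for k in range(1,n) if s[k,4]>=mn])
def lower(c,box):
    d=dowels(c,box,.030); th=np.radians(8.5); u=d[:,:2]@[np.cos(th),np.sin(th)]; d=d[np.argsort(u)]
    print(d.round(4)); 
    if len(d)==5:
        R,t,a,e=rigid(PAT,d[:,:2]); print('lower origin',t.round(4),'yaw',a.round(2),'res',e.round(4)); return R,t,a
E
python3 - <<'E'
from h import *
c=load('w4'); lower(c,(165,135,338,198))
P=cloud(c); print('pin in hand, world:'); 
h=cv2.cvtColor(c['frame'],cv2.COLOR_BGR2HSV); m=(h[...,0]>15)&(h[...,0]<32)&(h[...,1]>150); m[:200]=0;m[:,:225]=0;m[:,290:]=0;m[258:]=0
q=P[m]; q=q[np.isfinite(q[:,0])]; A=Ro.from_euler('xyz',c['tr'],degrees=True).as_matrix(); t=(q-c['tp'])@A
print(t.min(0),t.max(0),np.median(t,0)); v,u=np.nonzero(m); print(u.min(),u.max(),v.min(),v.max())
for r in range(v.min(),v.max(),6):
    k=u[v==r]; print(r,k.min(),k.max(), ((P[r,k.min()+2]-c['tp'])@A).round(4))
E
```

```text
[[ 4.561000e-01 -3.400000e-01  3.880000e-02  1.732558e+02  1.560698e+02
   4.300000e+01]
 [ 4.858000e-01 -3.659000e-01  3.820000e-02  1.985122e+02  1.826829e+02
   4.100000e+01]
 [ 5.395000e-01 -3.307000e-01  3.850000e-02  2.508780e+02  1.594634e+02
   4.100000e+01]
 [ 5.933000e-01 -3.500000e-01  3.860000e-02  2.959250e+02  1.833500e+02
   4.000000e+01]
 [ 6.207000e-01 -3.160000e-01  3.780000e-02  3.266000e+02  1.573111e+02
   4.500000e+01]]
lower origin [ 0.5412 -0.3426] yaw 8.31 res 0.0012
pin in hand, world:
[-0.01145967 -0.01114768  0.03375213] [ 0.01079087 -0.001994    0.07685525] [-0.00014674 -0.0099923   0.04499135]
236 276 212 251
212 243 268 [-0.0076 -0.0101  0.0757]
218 240 272 [-0.0092 -0.0099  0.0662]
224 239 273 [-0.0093 -0.0102  0.0566]
230 239 274 [-0.0089 -0.01    0.0488]
236 238 274 [-0.0091 -0.0097  0.0421]
242 236 275 [-0.0098 -0.0091  0.0363]
248 236 276 [-0.0098 -0.0058  0.0357]
```

Run:
```python
from h import *
go(.5395,-.3297,.18,8.3)
```

```text
shift(tool now) [-0.46 -2.45  5.42] turn [-0.    -0.002  0.009] shift(after turn) [-0.47 -2.44  5.42] t 9.15 q7 45.0
```

```bash
python3 -m creep '[[-0.4,-2,2,0,0,0.009,0],[-0.1,-0.4,2,0,0,0,0],[0,0,1.3,0,0,0,0],[0,0,0,0,0,0,0],[0,0,0,0,0,0,0]]'
python3 - <<'E'
from h import *
go(.5395,-.3297,.18,8.3)
c=shot('wrist','w5'); lower(c,(120,100,400,225))
E
```

```text
time_s: 9.65
tool_pos: [0.542, -0.3243, 0.1808]
tool_rot: [-180.0, -0.3, 8.8]
force: [0.1, -0.5, -0.6]
grip_width: 0.0218
shift(tool now) [-0.33  0.49  0.08] turn [-0.001 -0.005  0.008] shift(after turn) [-0.33  0.5   0.08] t 9.65 q7 43.0
[[ 4.560000e-01 -3.397000e-01  3.810000e-02  1.608710e+02  1.967258e+02
   6.200000e+01]
 [ 4.854000e-01 -3.638000e-01  3.610000e-02  1.910769e+02  2.234615e+02
   1.300000e+01]
 [ 5.394000e-01 -3.304000e-01  3.860000e-02  2.516364e+02  2.003091e+02
   5.500000e+01]
 [ 5.937000e-01 -3.475000e-01  3.490000e-02  3.045556e+02  2.236667e+02
   9.000000e+00]
 [ 5.776000e-01 -2.370000e-01  3.920000e-02  3.138235e+02  1.028824e+02
   1.700000e+01]
 [ 6.205000e-01 -3.154000e-01  3.830000e-02  3.403860e+02  1.976842e+02
   5.700000e+01]
 [ 6.806000e-01 -3.283000e-01  3.560000e-02  3.973281e+02  2.175625e+02
   6.400000e+01]]
```

View pics/w5.png

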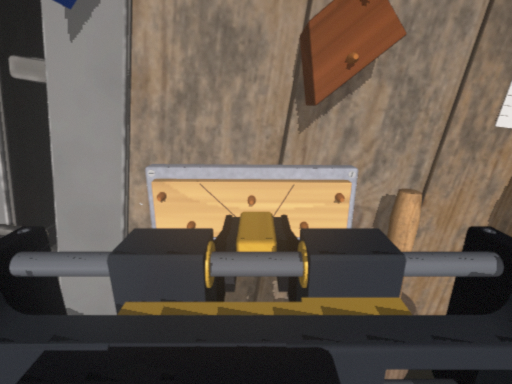

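```bash
python3 -m creep '[[-0.3,0.45,1,0,-0.005,0.008,0],[0,0,1,0,0,0,0],[0,0,1,0,0,0,0],[0,0,1,0,0,0,0],[0,0,0,0,0,0,0],[0,0,0,0,0,0,0]]'
python3 - <<'E'
from h import *
go(.5395,-.3296,.13,8.3)
E
```

```text
time_s: 10.3
tool_pos: [0.5403, -0.331, 0.1386]
tool_rot: [179.9, -0.1, 8.2]
force: [0.1, -0.0, -1.4]
grip_width: 0.022
shift(tool now) [-0.06 -0.16  0.86] turn [ 0.001 -0.001 -0.001] shift(after turn) [-0.06 -0.16  0.86] t 10.3 q7 43.0
```

```bash
python3 -m creep '[[-0.06,-0.15,0.5,0,0,0,0],[0,0,0.5,0,0,0,0],[0,0,0,0,0,0,0],[0,0,0,0,0,0,0]]'
python3 - <<'E'
from h import *
go(.5395,-.3296,.13,8.3)
E
```

```text
time_s: 10.7
tool_pos: [0.5398, -0.3296, 0.1283]
tool_rot: [179.9, -0.1, 8.2]
force: [0.2, -0.5, -0.5]
grip_width: 0.0217
shift(tool now) [-0.03 -0.   -0.17] turn [ 0.002 -0.002 -0.001] shift(after turn) [-0.03 -0.   -0.17] t 10.7 q7 44.0
```

Aligned; descending gently with force watching.

```bash
python3 -m creep '[[-0.03,0,0.4,0,0,0,0],[0,0,0.4,0,0,0,0],[0,0,0.1,0,0,0,0],[0,0,0,0,0,0,0]]'
python3 - <<'E'
from h import *
go(.5395,-.3296,.11,8.3)
E
```

```text
time_s: 11.1
tool_pos: [0.5399, -0.3297, 0.119]
tool_rot: [179.9, -0.2, 8.2]
force: [0.7, 0.2, -1.1]
grip_width: 0.0221
shift(tool now) [-0.04 -0.02  0.9 ] turn [ 0.002 -0.003 -0.001] shift(after turn) [-0.03 -0.02  0.9 ] t 11.1 q7 44.0
```

```bash
python3 -m creep '[[-0.03,0,0.3,0,0,0,0],[0,0,0.2,0,0,0,0],[0,0,0,0,0,0,0]]'
python3 -m creep '[[0,0,0.2,0,0,0,0],[0,0,0.2,0,0,0,0],[0,0,0,0,0,0,0]]'
```

```text
time_s: 11.4
tool_pos: [0.5395, -0.3299, 0.1137]
tool_rot: [179.9, -0.2, 8.2]
force: [0.2, 0.9, -0.7]
grip_width: 0.0222
time_s: 11.7
tool_pos: [0.5397, -0.3301, 0.1099]
tool_rot: [179.9, -0.2, 8.2]
force: [0.0, 0.5, 2.1]
grip_width: 0.0222
```

```bash
python3 -m creep '[[0,0,0.2,0,0,0,0],[0,0,0.1,0,0,0,0],[0,0,0,0,0,0,0]]'
python3 -m creep '[[0,0,0,0,0,0,0.4],[0,0,0,0,0,0,0.5],[0,0,0,0,0,0,0.5],[0,0,-1,0,0,0,0.5],[0,0,-3,0,0,0,0.5],[0,0,-4,0,0,0,0.6],[0,0,-4,0,0,0,1],[0,0,0,0,0,0,1],[0,0,0,0,0,0,1]]'
python3 - <<'E'
from h import *
c=shot('wrist','w6'); P=cloud(c)
d=dowels(c,(120,100,400,225),.074,hi=.02); print(d.round(4))
m,q,ct=comp(c,(200,100,320,225),(.066,.080),lambda h:(h[...,0]>15)&(h[...,0]<32)&(h[...,1]>120)); print(np.median(q,0))
o=env.get_obs(); print(o['tool_pos'],o['grip_width']); go(.5395,-.3296,.25,8.3)
E
```

```text
time_s: 12.0
tool_pos: [0.5398, -0.3303, 0.1101]
tool_rot: [179.9, -0.2, 8.2]
force: [0.2, 0.1, -1.5]
grip_width: 0.0218
time_s: 12.9
tool_pos: [0.5393, -0.3301, 0.2359]
tool_rot: [179.9, -0.2, 8.2]
force: [-0.1, -0.1, -1.3]
grip_width: 0.0678
[[ 5.401e-01 -3.301e-01  8.240e-02  2.565e+02  1.905e+02  5.200e+01]]
[ 0.53981498 -0.32828849  0.07444194]
[ 0.53965157 -0.33040265  0.23636978] 0.07147112675963126
shift(tool now) [ 0.   -0.08 -1.36] turn [ 0.003 -0.005 -0.002] shift(after turn) [-0.   -0.08 -1.36] t 12.95 q7 42.0
```

Pin is home: top at 74.4 mm, pivot at (0.5401, -0.3301). Now I turn the jaws across the cheek and measure it at the yaw I'll place the blocks with.

```bash
python3 -m creep '[[3,0.4,0,0,0,-0.148,1],[2.6,1,0,0,0,-0.148,1],[0,0,0,0,0,-0.148,1],[0,0,0,0,0,-0.148,1],[0,0,0,0,0,-0.148,1],[0,0,0,0,0,-0.148,1],[0,0,0,0,0,-0.148,1],[0,0,0,0,0,-0.148,1],[0,0,0,0,0,-0.148,1],[0,0,0,0,0,-0.148,1],[0,0,0,0,0,-0.09,1],[0,0,0,0,0,0,1],[0,0,0,0,0,0,1]]'
cat >> h.py <<'E'
def lower2(c,pivot=True,thx=None):
    """dowels (+pivot of placed pin) over whole image, matched by proximity to the rough pose"""
    R0=Ro.from_euler('z',8.3,degrees=True).as_matrix()[:2,:2]; g=np.array([.5414,-.3422])+PAT@R0.T
    d=dowels(c,(0,0,512,384),.030); 
    if pivot: d=np.vstack([d,dowels(c,(0,0,512,384),.074,hi=.016)])
    A=[];B=[]
    for i,(p,w) in enumerate(zip(PAT,g)):
        z=.08 if (i==2 and pivot) else .038
        k=[r for r in d if np.hypot(*(r[:2]-w))<.006 and abs(r[2]-z)<.006 and r[5]<300]
        if k: A.append(p);B.append(max(k,key=lambda r:r[5]))
    A=np.array(A);B=np.array(B); R,t,a,e=rigid(A,B[:,:2]); print(((B[:,:2]-t)@R*1000-A*1000).round(1).tolist(),B[:,5]); print('lower',t.round(4),'yaw',a.round(2),'res',e.round(4)); return R,t,a
E
python3 - <<'E'
from h import *
o=env.get_obs(); print(o['tool_pos'],o['tool_rot'],o['qpos'][6])
c=shot('wrist','w7'); lower2(c); lower2(load('w6'))
E
```

```text
time_s: 14.25
tool_pos: [0.5933, -0.3285, 0.2166]
tool_rot: [-178.9, -0.8, 99.5]
force: [0.3, 0.1, 0.4]
grip_width: 0.087
[ 0.5932812  -0.32845699  0.21656439] [-178.89910493   -0.83411001   99.50152938] 127.47438412177061
[[1.2, -0.3], [0.5, 0.2], [0.6, 0.0], [-0.8, 0.4], [-1.5, -0.3]] [66. 62. 69. 44. 42.]
lower [ 0.5407 -0.343 ] yaw 8.43 res 0.0014
[[0.8, -0.4], [0.9, 0.2], [0.7, 0.3], [-1.0, 0.1], [-1.3, -0.2]] [40. 39. 52. 37. 41.]
lower [ 0.5413 -0.3423] yaw 8.34 res 0.0013
```

Run:
```python
from h import *
P=cloud(load('top0')); p=P[205:255,160:245].reshape(-1,3); print(np.nanmax(p[:,2]), p[p[:,2]>.08][:,:2].min(0),p[p[:,2]>.08][:,:2].max(0))
go(.54,.297,.25,80.3)
```

```text
0.20077154904063277 [ 0.41608364 -0.02385246] [0.51035493 0.12975568]
shift(tool now) [62.61  5.04 -2.54] turn [-0.022 -0.011  0.335] shift(after turn) [ 60.75 -15.78  -3.35] t 14.3 q7 127.0
```

```bash
python3 -m creep '[[4,0.4,-3,-0.022,-0.011,0,1],[4.6,0.5,-3,0,0,0,1],[4.6,0.5,-1,0,0,0,1],[4.6,0.5,0,0,0,0,1],[4.6,0.5,0,0,0,0,1],[4.6,0.5,0,0,0,0,1],[4.6,0.5,0,0,0,0,1],[4.6,0.3,0,0,0,0,1],[4.6,0.3,0,0,0,0,1],[4.6,0.3,0,0,0,0,1],[4.6,0.3,0,0,0,0,1],[4.6,0.3,0,0,0,0,1],[4.6,0.2,0,0,0,0,1],[1,0,2,0,0,0.148,1],[0,0,3,0,0,0.148,1],[0,0,2,0,0,0.03,1],[0,0,0,0,0,0,1],[0,0,0,0,0,0,1]]'
python3 - <<'E'
from h import *
go(.54,.297,.22,80.3); o=env.get_obs(); print(o['tool_pos'],o['tool_rot'])
c=shot('wrist','w8')
E
```

```text
time_s: 16.1
tool_pos: [0.5485, 0.2996, 0.2156]
tool_rot: [-180.0, -0.4, 78.3]
force: [-0.3, 0.4, 0.7]
grip_width: 0.0867
shift(tool now) [-0.42 -0.78 -0.44] turn [-0.001 -0.007 -0.034] shift(after turn) [-0.4  -0.79 -0.44] t 16.1 q7 44.0
[0.5484703  0.29957451 0.21562766] [-179.96339663   -0.42730993   78.33410741]
```

View pics/w8.png

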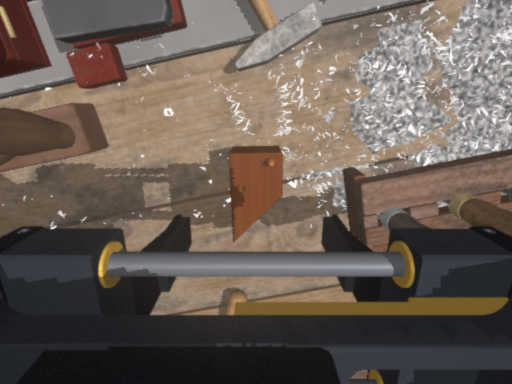

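Heel block: dowels at (270,163) and (238,188), long side on the left, sloping tip at (234,241). A tool rack sits to the right from column 350. I'll measure the block and the clearance.

```bash
cat >> h.py <<'E'
def block(c,box,guess,yaw,pat,poly,z=.044):
    """block pose from contour of top face (edges matched to nominal polygon sides) ; prints dowel check"""
    m,q,ct=comp(c,box,(z-.006,z+.005)); zz=np.median(q[:,2]); w=onplane(c,ct,zz)
    p=np.array([*guess,np.radians(yaw)]); poly=np.array(poly)/1000
    from scipy.optimize import least_squares
    def res(p):
        C,S=np.cos(p[2]),np.sin(p[2]); l=(w-p[:2])@np.array([[C,-S],[S,C]])
        d=[]
        for a,b in zip(poly,np.roll(poly,-1,0)):
            e=(b-a)/np.linalg.norm(b-a); d.append((l-a)@np.array([e[1],-e[0]]))
        D=np.array(d); return D.max(0)-p[3]  # signed distance to convex ccw outline, common margin
    r=least_squares(res,[*p,0.],loss='soft_l1',f_scale=.001).x
    print('block z',zz.round(4),'origin',r[:2].round(4),'yaw',np.degrees(r[2]).round(2),'margin',r[3].round(4),'n',len(w))
    d=dowels(c,box,z); C,S=np.cos(r[2]),np.sin(r[2]); print('dowels in block frame',((d[:,:2]-r[:2])@np.array([[C,-S],[S,C]])*1000).round(1).tolist(),'nominal',pat); 
    return r
HEEL=[[-50,-27],[50,-27],[-4,27],[-50,27]]; TOE=[[-43,-27],[43,-27],[43,27],[-12,27]]
E
python3 - <<'E'
from h import *
c=load('w8'); r=block(c,(215,130,300,245),(.565,.295),-9.7,[(-40,15),(-14,-15)],HEEL)
P=cloud(c); A=Ro.from_euler('xyz',c['tr'],degrees=True).as_matrix(); T=(P-c['tp'])@A
g=r[:2]+.027*np.array([-np.cos(r[2]),-np.sin(r[2])]); print('grip',g)
G=(np.r_[g,0]-c['tp'])@A; k=(abs(T[...,0]-G[0])<.11)&(abs(T[...,1]-G[1])<.05)&(np.mgrid[:384,:512][0]<215)
for lo,hi in[(-.11,-.06),(.045,.07),(.07,.11)]:
    kk=k&(T[...,0]-G[0]>lo)&(T[...,0]-G[0]<hi); print(lo,hi,np.nanmax(P[kk][:,2]))
go(g[0],g[1],.15,np.degrees(r[2])+90)
E
```

```text
block z 0.0448 origin [0.5632 0.2988] yaw -10.21 margin -0.0005 n 233
dowels in block frame [[-39.8, 15.1], [-14.4, -15.1]] nominal [(-40, 15), (-14, -15)]
grip [0.53665906 0.30357114]
-0.11 -0.06 0.003425191499256075
0.045 0.07 0.030496938212912217
0.07 0.11 0.0625498997032855
shift(tool now) [ 0.12 -1.23  6.57] turn [-0.001 -0.007 -0.026] shift(after turn) [ 0.2  -1.23  6.57] t 16.15 q7 44.0
```

```bash
python3 - <<'E'
from h import *
c=load('w8'); P=cloud(c); A=Ro.from_euler('xyz',c['tr'],degrees=True).as_matrix(); T=(P-c['tp'])@A
G=(np.array([.5367,.3036,0])-c['tp'])@A
row=np.mgrid[:384,:512][0]
for w in(.014,.04):
  for lo in np.arange(.03,.10,.01):
    kk=(abs(T[...,1]-G[1])<w)&(row<215)&(T[...,0]-G[0]>lo)&(T[...,0]-G[0]<lo+.01); print(w,lo.round(2),np.nanmax(P[kk][:,2]).round(4))
E
python3 -m creep '[[0.2,-1.1,2,-0.001,-0.007,-0.026,0.82],[0,0,3,0,0,0,0.82],[0,0,1.5,0,0,0,0.82],[0,0,0,0,0,0,0.82],[0,0,0,0,0,0,0.82]]' 35
python3 - <<'E'
from h import *
go(.5367,.3036,.081,79.8); print(env.get_obs()['grip_width'])
E
```

```text
0.014 0.03 0.0174
0.014 0.04 0.0305
0.014 0.05 0.01
0.014 0.06 0.011
0.014 0.07 0.0101
0.014 0.08 0.0191
0.014 0.09 0.0163
0.014 0.1 0.0625
0.04 0.03 0.019
0.04 0.04 0.0305
0.04 0.05 0.0135
0.04 0.06 0.0206
0.04 0.07 0.0206
0.04 0.08 0.0213
0.04 0.09 0.0282
0.04 0.1 0.0625
time_s: 16.65
tool_pos: [0.5431, 0.3037, 0.1569]
tool_rot: [179.4, -0.4, 79.7]
force: [0.2, 0.2, 0.4]
grip_width: 0.0714
shift(tool now) [-0.18 -0.71  7.58] turn [ 0.011 -0.007 -0.002] shift(after turn) [-0.12 -0.63  7.59] t 16.65 q7 44.0
0.07141181126582373
```

```bash
python3 -m creep '[[-0.15,-0.65,1,0.011,-0.007,0,0.82],[0,0,1.2,0,0,0,0.82],[0,0,0,0,0,0,0.82],[0,0,0,0,0,0,0.82]]'
python3 - <<'E'
from h import *
go(.5367,.3036,.081,79.8)
E
```

```text
time_s: 17.05
tool_pos: [0.5379, 0.3039, 0.1365]
tool_rot: [179.8, -0.2, 79.6]
force: [-0.4, 0.2, -0.8]
grip_width: 0.0714
shift(tool now) [-0.07 -0.13  5.55] turn [ 0.003 -0.003 -0.003] shift(after turn) [-0.05 -0.12  5.55] t 17.05 q7 43.0
```

```bash
python3 -m creep '[[-0.05,-0.12,1.5,0.003,-0.003,0,0.82],[0,0,1.6,0,0,0,0.82],[0,0,1.2,0,0,0,0.82],[0,0,0.5,0,0,0,0.82],[0,0,0,0,0,0,0.82],[0,0,0,0,0,0,0.82]]'
python3 - <<'E'
from h import *
go(.5367,.3036,.081,79.8)
E
```

```text
time_s: 17.65
tool_pos: [0.536, 0.3033, 0.083]
tool_rot: [-179.9, 0.1, 79.6]
force: [0.7, 0.6, 0.4]
grip_width: 0.0711
shift(tool now) [0.04 0.06 0.2 ] turn [-0.002  0.002 -0.003] shift(after turn) [0.04 0.06 0.2 ] t 17.65 q7 42.0
```

```bash
python3 -m creep '[[0.04,0.06,0.2,0,0,0,0],[0,0,0,0,0,0,0],[0,0,0,0,0,0,0],[0,0,0,0,0,0,0],[0,0,0,0,0,0,0],[0,0,0,0,0,0,0]]'
python3 -m creep '[[0,0,-2,0,0,0,0],[0,0,-4,0,0,0,0],[0,0,-4,0,0,0,0],[0,0,-4,0,0,0,0],[0,0,-4,0,0,0,0],[0,0,-2,0,0,0,0],[0,0,0,0,0,0,0],[0,0,0,0,0,0,0]]'
python3 - <<'E'
from h import *
o=env.get_obs(); print(o['grip_width'],o['tool_pos']); c=shot('wrist','w9')
go(.63,-.33,.28,98.35)
P=cloud(c); A=Ro.from_euler('xyz',c['tr'],degrees=True).as_matrix(); T=(P-c['tp'])@A
m=(T[...,2]>.02)&(T[...,2]<.1)&(abs(T[...,0])<.04)&(np.mgrid[:384,:512][0]<240)
v,u=np.nonzero(m); print(u.min(),u.max(),v.min(),v.max())
for r in range(v.min(),240,6):
    k=u[v==r]; 
    if len(k)>4: print(r,k.min(),k.max(),T[r,int(np.median(k))].round(4),T[r,k.min()+1].round(4),T[r,k.max()-1].round(4))
cv2.imwrite('pics/v9.png',c['frame'])
E
```

```text
time_s: 18.25
tool_pos: [0.5376, 0.304, 0.0824]
tool_rot: [-180.0, 0.0, 79.6]
force: [0.1, -0.5, -0.5]
grip_width: 0.0534
time_s: 19.05
tool_pos: [0.5361, 0.3034, 0.2874]
tool_rot: [-179.8, 0.2, 79.6]
force: [-0.8, -0.7, -1.0]
grip_width: 0.0538
0.05381493317452917 [0.53605574 0.30335038 0.28735672]
shift(tool now) [-60.6   20.64   0.84] turn [-0.005  0.003 -0.327] shift(after turn) [-64.03   0.1    0.71] t 19.1 q7 45.0
186 327 193 239
193 218 294 [ 0.0002 -0.0226  0.0788] [-0.025  -0.0221  0.0804] [ 0.0252 -0.0224  0.0795]
199 215 298 [ 0.0001 -0.0228  0.0664] [-0.0251 -0.0225  0.0671] [ 0.0261 -0.0226  0.0669]
205 213 301 [ 0.0007 -0.023   0.0554] [-0.0247 -0.0228  0.056 ] [ 0.0264 -0.0224  0.0568]
211 210 303 [ 0.0001 -0.0231  0.0458] [-0.025  -0.0228  0.0466] [ 0.026  -0.0226  0.0471]
217 201 312 [ 0.0001 -0.0226  0.0386] [-0.0341 -0.0115  0.0642] [ 0.0352 -0.0111  0.065 ]
223 198 315 [ 0.0001 -0.0198  0.0373] [-0.0342 -0.0114  0.0554] [ 0.0353 -0.011   0.0562]
229 195 318 [ 0.0001 -0.0163  0.0373] [-0.0344 -0.0111  0.0478] [ 0.0351 -0.0116  0.0469]
235 189 324 [ 0.0001 -0.0127  0.0374] [-0.0363 -0.0108  0.041 ] [ 0.0367 -0.0118  0.0392]
```

View pics/v9.png

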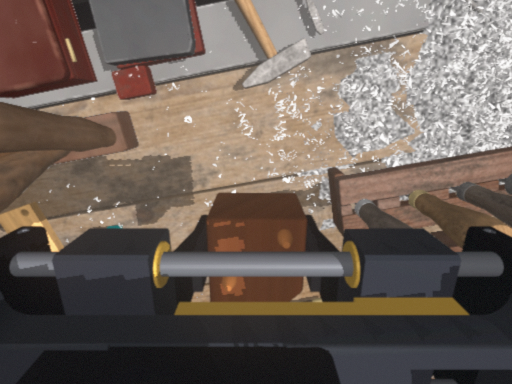

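```bash
python3 -m creep '[[-2,1.2,-1,0,0,0,0],[-4.5,1.7,0,0,0,0,0],[-4.5,1.7,0,0,0,0,0],[-4.5,1.6,0,0,0,0,0],[-4.5,1.6,0,0,0,0,0],[-4.5,1.5,0,0,0,0,0],[-4.5,1.5,0,0,0,0,0],[-4.5,1.5,0,0,0,0,0],[-4.5,1.5,0,0,0,0,0],[-4.5,1.5,0,0,0,0,0],[-4.5,1.5,0,0,0,0,0],[-4.5,1.5,0,0,0,0,0],[-4.5,1.5,0,0,0,0,0],[-3,0.5,0,0,0,-0.148,0],[-1.5,0,0,0,0,-0.148,0],[0,0,0,0,0,-0.03,0],[0,0,0,0,0,0,0],[0,0,0,0,0,0,0]]'
python3 - <<'E'
from h import *
o=env.get_obs(); print(o['grip_width'],o['tool_pos'],o['tool_rot'],o['qpos'][6]); c=shot('wrist','w10')
lower2(c); go(.4691,-.3536,.16,98.4)
E
```

```text
time_s: 20.9
tool_pos: [0.6193, -0.3513, 0.2475]
tool_rot: [-175.9, -0.9, 99.3]
force: [-0.2, 0.5, -0.8]
grip_width: 0.0535
0.05352220641848716 [ 0.61931287 -0.35134369  0.2474783 ] [-175.93439536   -0.91316371   99.30635248] 126.64136733319954
[[1.0, -0.1], [1.1, 0.1], [1.1, 0.0], [-0.5, 0.5], [-2.7, -0.5]] [49. 47. 56. 36. 10.]
lower [ 0.5408 -0.3433] yaw 8.4 res 0.0026
shift(tool now) [  2.03 -14.21   9.8 ] turn [-0.071 -0.016  0.017] shift(after turn) [  1.93 -14.9    8.73] t 20.95 q7 127.0
```

```bash
python3 -m creep '[[0.5,-3.5,0.5,-0.071,-0.016,0.017,0],[0.5,-4,1,0,0,0,0],[0.5,-4,1.5,0,0,0,0],[0.3,-3,1.5,0,0,0,0],[0,0,1,0,0,0,0],[0,0,0,0,0,0,0],[0,0,0,0,0,0,0]]'
python3 - <<'E'
from h import *
go(.4691,-.3536,.15,98.4)
E
```

```text
time_s: 21.65
tool_pos: [0.4716, -0.3469, 0.1862]
tool_rot: [-179.9, -0.3, 98.8]
force: [-0.2, 0.3, -0.6]
grip_width: 0.0536
shift(tool now) [-0.64 -0.34  3.62] turn [-0.001 -0.006  0.007] shift(after turn) [-0.62 -0.34  3.62] t 21.65 q7 134.0
```

```bash
python3 -m creep '[[-0.6,-0.3,1.2,0,-0.006,0.007,0],[0,0,1.2,0,0,0,0],[0,0,1,0,0,0,0],[0,0,0,0,0,0,0],[0,0,0,0,0,0,0]]'
python3 - <<'E'
from h import *
go(.4691,-.3536,.15,98.4); c=shot('wrist','w11')
cv2.imwrite('pics/v11.png',cv2.resize(c['frame'][110:250,140:370],(800,487),interpolation=cv2.INTER_CUBIC))
P=cloud(c); A=Ro.from_euler('xyz',c['tr'],degrees=True).as_matrix(); T=(P-c['tp'])@A
for u in (225,240,256,272,288): print(u,[(v,*(T[v,u]*1000).round(1)[1:]) for v in range(150,215,3)])
E
```

```text
time_s: 22.15
tool_pos: [0.4741, -0.3524, 0.1498]
tool_rot: [179.9, 0.1, 98.6]
force: [0.2, 0.6, -1.1]
grip_width: 0.0534
shift(tool now) [-0.04 -0.51 -0.02] turn [0.001 0.002 0.004] shift(after turn) [-0.04 -0.51 -0.02] t 22.15 q7 134.0
225 [(150, np.float64(-39.9), np.float64(149.4)), (153, np.float64(-37.5), np.float64(147.4)), (156, np.float64(-37.5), np.float64(133.1)), (159, np.float64(-35.3), np.float64(130.9)), (162, np.float64(-32.6), np.float64(131.9)), (165, np.float64(-30.1), np.float64(131.2)), (168, np.float64(-27.7), np.float64(130.4)), (171, np.float64(-27.4), np.float64(120.6)), (174, np.float64(-25.4), np.float64(118.6)), (177, np.float64(-22.8), np.float64(118.9)), (180, np.float64(-20.3), np.float64(118.9)), (183, np.float64(-17.8), np.float64(118.7)), (186, np.float64(-15.1), np.float64(119.0)), (189, np.float64(-12.1), np.float64(120.3)), (192, np.float64(-9.9), np.float64(119.0)), (195, np.float64(-22.8), np.float64(73.8)), (198, np.float64(-22.6), np.float64(68.6)), (201, np.float64(-22.6), np.float64(63.0)), (204, np.float64(-22.7), np.float64(57.6)), (207, n
[... 3373 characters left out ...]
at64(-27.8), np.float64(129.8)), (171, np.float64(-27.5), np.float64(120.4)), (174, np.float64(-25.1), np.float64(120.0)), (177, np.float64(-22.9), np.float64(118.8)), (180, np.float64(-20.3), np.float64(119.0)), (183, np.float64(-17.5), np.float64(119.7)), (186, np.float64(-15.1), np.float64(119.2)), (189, np.float64(-12.6), np.float64(118.9)), (192, np.float64(-10.2), np.float64(118.2)), (195, np.float64(-22.0), np.float64(76.2)), (198, np.float64(-22.3), np.float64(69.4)), (201, np.float64(-22.5), np.float64(63.3)), (204, np.float64(-22.7), np.float64(57.5)), (207, np.float64(-22.3), np.float64(53.8)), (210, np.float64(-22.0), np.float64(49.8)), (213, np.float64(-22.1), np.float64(45.2))]
```

View pics/v11.png

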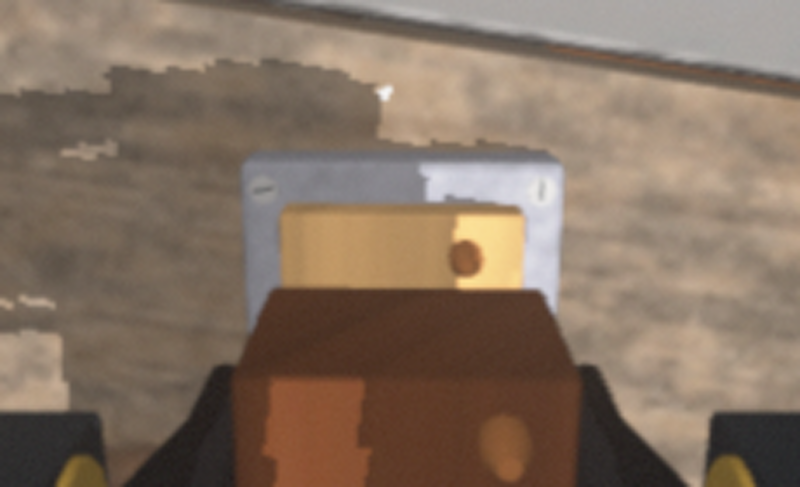

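Crop: the cheek end (crop row 205) shows beyond the block's end face (bottom edge at row 290), and they should be flush. I'll measure the sideways offset precisely from the same image.

Run:
```python
from h import *
c=load('w11'); A=Ro.from_euler('xyz',c['tr'],degrees=True).as_matrix(); P=cloud(c); T=(P-c['tp'])@A
g=cv2.cvtColor(c['frame'],cv2.COLOR_BGR2HSV).astype(float)
s=g[...,1] # saturation: wood vs grey
def edge(row,a,b,ch):
    r=cv2.GaussianBlur(ch,(1,3),0)[row,a:b]; d=np.abs(np.gradient(r)); k=d.argmax(); w=d[max(0,k-2):k+3]; return a+(w*np.arange(max(0,k-2),max(0,k-2)+len(w))).sum()/w.sum()
hd=c['hand_eye']
def tx(u,v,z):
    d=hd[:3,:3]@np.array([(u-c['cx'])/c['fx'],(v-c['cy'])/c['fy'],1]); k=(z-hd[2,3])/d[2]; return (hd[:3,3]+d*k)*1000
for r in range(172,192,3):
    l,q=edge(r,212,230,s),edge(r,283,300,s); a,b=tx(l,r,.1195),tx(q,r,.1195); print('cheek',r,round(l,1),round(q,1),a[:2].round(2),b[:2].round(2),'mid',((a+b)/2)[0].round(2))
v=g[...,2]
for r in range(198,214,3):
    z=np.median(T[r,230:280,2]); l,q=edge(r,200,225,T[...,1]),edge(r,290,310,T[...,1]); a,b=tx(l,r,z),tx(q,r,z); print('block',r,round(l,1),round(q,1),a[0].round(2),b[0].round(2),'mid',((a+b)/2)[0].round(2))
```

```text
cheek 172 220.0 289.9 [-29.02 -26.88] [ 27.87 -26.91] mid -0.58
cheek 175 219.9 290.1 [-29.25 -24.36] [ 28.13 -24.39] mid -0.56
cheek 178 220.1 290.1 [-29.19 -21.82] [ 28.2  -21.85] mid -0.5
cheek 181 220.0 290.0 [-29.31 -19.27] [ 28.17 -19.29] mid -0.57
cheek 184 220.2 289.8 [-29.26 -16.69] [ 28.15 -16.72] mid -0.55
cheek 187 220.2 289.7 [-29.36 -14.1 ] [ 28.15 -14.13] mid -0.6
cheek 190 220.4 289.7 [-29.33 -11.49] [ 28.27 -11.52] mid -0.53
block 198 215.3 nan -25.8 nan mid nan
block 201 213.7 nan -25.92 nan mid nan
block 204 212.5 300.7 nan nan mid nan
block 207 211.3 302.2 -25.88 27.16 mid 0.64
block 210 nan nan nan nan mid nan
block 213 nan nan nan nan mid nan
```

```bash
python3 -m creep '[[-0.11,-0.49,0.5,0,0,0,0],[0,0,0.5,0,0,0,0],[0,0,0,0,0,0,0],[0,0,0,0,0,0,0]]'
cat >> h.py <<'E'
def rel(c,zb,zc,sgn=1):
    """block end face & cheek end edge (tool y), mids (tool x), mm"""
    A=Ro.from_euler('xyz',c['tr'],degrees=True).as_matrix(); P=cloud(c); T=(P-c['tp'])@A; hd=c['hand_eye']
    s=cv2.cvtColor(c['frame'],cv2.COLOR_BGR2HSV)[...,1].astype(float)
    def ray(u,v,z):
        d=hd[:3,:3]@np.array([(u-c['cx'])/c['fx'],(v-c['cy'])/c['fy'],1]); return (hd[:3,3]+d*(z-hd[2,3])/d[2])*1000
    m=(abs(T[...,0])<.02)&(T[...,2]>.042)&(T[...,2]<.075)&(T[...,1]<-.012)
    print('face y',np.median(T[m][:,1]*1000).round(2),m.sum())
    vt=[]
    for u in range(228,286,4):
        col=T[:,u,2]; k=[v for v in range(120,225) if col[v]>zc+.005 and col[v+1]<=zc+.005]
        if k: vt.append([u,k[-1]+.5,ray(u,k[-1]+.5,zc)[1]])
    vt=np.array(vt); print('cheek end y',np.median(vt[:,2]).round(2),np.polyfit(vt[:,0]-256,vt[:,2],1).round(3))
    v0=int(np.median(vt[:,1]))
    for r in range(v0+2,v0+14,3):
        e=[]
        for a,b in((200,240),(270,312)):
            d=np.abs(np.gradient(s[r,a:b])); k=d.argmax(); i=np.arange(max(0,k-2),min(len(d),k+3)); e.append(a+(d[i]*i).sum()/d[i].sum())
        print(' cheek row',r,np.round(e,1),'mid x',((ray(e[0],r,zc)+ray(e[1],r,zc))/2)[0].round(2))
E
python3 - <<'E'
from h import *
o=env.get_obs(); print(o['tool_pos'],o['tool_rot']); c=shot('wrist','w12'); rel(c,.0812,o['tool_pos'][2]-.03)
c=load('w11'); rel(c,.0812,c['tp'][2]-.03)
E
```

```text
time_s: 22.6
tool_pos: [0.4691, -0.3548, 0.1397]
tool_rot: [179.9, 0.1, 98.6]
force: [0.2, 0.2, -1.1]
grip_width: 0.0539
[ 0.46906615 -0.3548309   0.13970933] [1.79877864e+02 1.42209446e-01 9.86063429e+01]
face y -22.49 1326
cheek end y -24.11 [ 1.7000e-02 -2.3803e+01]
 cheek row 180 [221.2 292.6] mid x 0.97
 cheek row 183 [220.4 293.7] mid x 1.06
 cheek row 186 [220.5 293.7] mid x 1.11
 cheek row 189 [220.8 293.4] mid x 1.09
face y -22.52 1320
cheek end y -28.91 [ -0.    -28.908]
 cheek row 171 [220.2 289.4] mid x -0.74
 cheek row 174 [219.8 290.2] mid x -0.59
 cheek row 177 [220.1 290.1] mid x -0.49
 cheek row 180 [220. 290.] mid x -0.58
```

```bash
python3 -m creep '[[0.04,0,0.6,0,0,0,0],[0,0,0.5,0,0,0,0],[0,0,0,0,0,0,0],[0,0,0,0,0,0,0]]'
python3 - <<'E'
from h import *
o=env.get_obs(); print(o['tool_pos'],o['tool_rot']); c=shot('wrist','w13'); rel(c,.0812,o['tool_pos'][2]-.03)
E
```

```text
time_s: 23.05
tool_pos: [0.4693, -0.3543, 0.128]
tool_rot: [179.8, 0.2, 98.6]
force: [-1.0, 0.6, -0.6]
grip_width: 0.0537
[ 0.46933882 -0.35425208  0.12801488] [1.79848799e+02 1.53983201e-01 9.86288711e+01]
face y -22.52 1317
cheek end y -24.28 [ -0.    -24.277]
 cheek row 184 [218.4 294.1] mid x 0.44
 cheek row 187 [217.9 295.2] mid x 0.62
 cheek row 190 [218.1 295.1] mid x 0.65
 cheek row 193 [218.  294.7] mid x 0.49
```

```bash
python3 -m creep '[[0,-0.03,0.3,0,0,0,0],[0,0,0.3,0,0,0,0],[0,0,0.2,0,0,0,0],[0,0,0,0,0,0,0]]'
python3 -m creep '[[0,0,0.2,0,0,0,0],[0,0,0.2,0,0,0,0],[0,0,0,0,0,0,0]]'
```

```text
time_s: 23.5
tool_pos: [0.4691, -0.3544, 0.1195]
tool_rot: [179.8, 0.2, 98.6]
force: [0.4, -0.2, -1.2]
grip_width: 0.0538
time_s: 23.8
tool_pos: [0.4692, -0.3544, 0.1152]
tool_rot: [179.8, 0.2, 98.6]
force: [-0.9, 0.0, -1.5]
grip_width: 0.0532
```

Past the dowel tips with no contact force. Going home.

```bash
python3 -m creep '[[0,0,0.2,0,0,0,0],[0,0,0.2,0,0,0,0],[0,0,0,0,0,0,0]]'
python3 -m creep '[[0,0,0.2,0,0,0,0],[0,0,0.1,0,0,0,0],[0,0,0,0,0,0,0]]'
```

```text
time_s: 24.1
tool_pos: [0.4695, -0.3546, 0.1122]
tool_rot: [179.8, 0.2, 98.6]
force: [0.1, -0.3, -1.7]
grip_width: 0.0538
time_s: 24.4
tool_pos: [0.4698, -0.3548, 0.1122]
tool_rot: [179.8, 0.2, 98.6]
force: [-0.0, -0.3, -0.9]
grip_width: 0.053
```

```bash
python3 -m creep '[[0,0,0.3,0,0,0,0],[0,0,0.5,0,0,0,0]]'
python3 -m creep '[[0,0,0,0,0,0,0],[0,0,0,0,0,0,0.8],[0,0,0,0,0,0,0.82],[0,0,0,0,0,0,0.85],[0,0,-2,0,0,0,0.85],[0,0,-4,0,0,0,0.85],[0,0,-4,0,0,0,1],[0,0,-3,0,0,0,1],[0,4,0,0,0,0,1],[0,4,0,0,0,0,1],[0,0,0,0,0,0,1],[0,0,0,0,0,0,1]]'
python3 - <<'E'
from h import *
o=env.get_obs(); print(o['tool_pos'],o['tool_rot'],o['qpos'][6]); c=shot('wrist','w14'); R,t,a=lower2(c)
r=block(c,(120,60,400,228),(.497,-.3495),8.4,[(-40,15),(-14,-15)],HEEL,z=.074); print('heel in lower',((r[:2]-t)@R*1000).round(1))
E
```

```text
time_s: 24.6
tool_pos: [0.47, -0.355, 0.1118]
tool_rot: [179.8, 0.1, 98.6]
force: [-14.0, 10.4, 45.1]
grip_width: 0.0537
time_s: 25.8
tool_pos: [0.5504, -0.3439, 0.243]
tool_rot: [179.9, 0.1, 98.4]
force: [-0.5, -0.9, 0.3]
grip_width: 0.0869
[ 0.55044675 -0.34387969  0.24304888] [1.79862188e+02 5.96830023e-02 9.84300412e+01] 128.76311406825243
[[0.9, -0.2], [-0.5, 0.2], [-0.4, 0.0]] [50. 33. 34.]
lower [ 0.5396 -0.3427] yaw 7.97 res 0.001
block z 0.0748 origin [ 0.4974 -0.3503] yaw 8.18 margin -0.0006 n 265
dowels in block frame [[-40.0, 14.8], [-14.3, -14.8], [43.8, 13.2]] nominal [(-40, 15), (-14, -15)]
heel in lower [-42.8  -1.6]
```

Heel is home: top at 74.8 mm (it read 44.8 on the bench), pin undisturbed. Next is the toe block.

```bash
python3 -m creep '[[4,1.8,0,0,0,0,1],[4,1.8,0,0,0,0,1],[4,1.8,0,0,0,0,1],[2.5,1.5,0,0,0,0.148,1],[0,0,0,0,0,0.148,1],[0,0,0,0,0,0.148,1],[0,0,0,0,0,0.148,1],[0,0,0,0,0,0.148,1],[0,0,0,0,0,0.148,1],[0,0,0,0,0,0.148,1],[0,0,0,0,0,0.148,1],[0,0,0,0,0,0.148,1],[0,0,0,0,0,0.148,1],[0,0,0,0,0,0.148,1],[0,0,0,0,0,0.148,1],[0,0,0,0,0,0.148,1],[0,0,0,0,0,0.148,1],[0,0,0,0,0,0.148,1],[0,0,0,0,0,0.14,1],[0,0,0,0,0,0.13,1]]'
python3 -m creep '[[0,0,0,0,0,0,1],[0,0,0,0,0,0,1]]'
python3 - <<'E'
from h import *
go(.5995,-.1805,.22,-43.5); o=env.get_obs(); print(o['tool_pos'],o['tool_rot'])
c=shot('wrist','w15'); block(c,(150,60,380,225),(.589,-.191),46.5,[(31.5,15),(-.5,-15)],TOE)
E
```

```text
time_s: 27.85
tool_pos: [0.5765, -0.1995, 0.2326]
tool_rot: [179.3, 0.7, -47.9]
force: [0.9, 0.1, -0.2]
grip_width: 0.0873
time_s: 28.05
tool_pos: [0.5746, -0.2008, 0.232]
tool_rot: [179.2, 0.7, -47.9]
force: [-0.1, -0.6, -0.6]
grip_width: 0.0869
shift(tool now) [ 0.18 -3.22  1.15] turn [ 0.013  0.013 -0.077] shift(after turn) [ 0.41 -3.18  1.2 ] t 28.05 q7 -28.0
[ 0.5746415  -0.20075402  0.23198212] [179.24584766   0.71759643 -47.94007913]
block z 0.0449 origin [ 0.5879 -0.1896] yaw 46.98 margin -0.0005 n 229
dowels in block frame [[31.8, 14.5], [-0.1, -14.9]] nominal [(31.5, 15), (-0.5, -15)]
```

```bash
python3 -m creep '[[0.4,-2.4,1.5,0.013,0.013,-0.085,0.85],[0,-0.5,3,0,0,0,0.85],[0,0,3,0,0,0,0.85],[0,0,1.5,0,0,0,0.85],[0,0,0,0,0,0,0.85],[0,0,0,0,0,0,0.85]]'
python3 - <<'E'
from h import *
go(.5981,-.1786,.081,-43)
E
```

```text
time_s: 28.7
tool_pos: [0.5993, -0.1855, 0.141]
tool_rot: [-179.8, -0.2, -42.4]
force: [0.7, 0.2, 0.1]
grip_width: 0.0742
shift(tool now) [-0.58 -0.4   6.  ] turn [-0.003 -0.004  0.01 ] shift(after turn) [-0.56 -0.42  6.  ] t 28.7 q7 -23.0
```

```bash
python3 -m creep '[[-0.55,-0.4,0.5,-0.003,-0.004,0.01,0.85],[0,0,1,0,0,0,0.85],[0,0,1,0,0,0,0.85],[0,0,0,0,0,0,0.85],[0,0,0,0,0,0,0.85]]'
python3 - <<'E'
from h import *
go(.5981,-.1786,.081,-43)
E
```

```text
time_s: 29.2
tool_pos: [0.5998, -0.1791, 0.118]
tool_rot: [-179.8, -0.3, -43.0]
force: [0.1, 0.1, -0.0]
grip_width: 0.074
shift(tool now) [-0.18  0.1   3.7 ] turn [-0.003 -0.005 -0.   ] shift(after turn) [-0.16  0.08  3.7 ] t 29.2 q7 -24.0
```

```bash
python3 -m creep '[[-0.1,0.05,1.2,0,-0.004,0,0.85],[0,0,1.2,0,0,0,0.85],[0,0,0.9,0,0,0,0.85],[0,0,0.2,0,0,0,0.85],[0,0,0,0,0,0,0],[0,0,0,0,0,0,0],[0,0,0,0,0,0,0],[0,0,0,0,0,0,0],[0,0,0,0,0,0,0],[0,0,0,0,0,0,0]]' 35
python3 -m creep '[[0,0,-2,0,0,0,0],[0,0,-4,0,0,0,0],[0,0,-4,0,0,0,0],[0,0,-4,0,0,0,0],[0,0,-1,0,0,0,0],[0,0,0,0,0,0,0]]'
python3 - <<'E'
from h import *
c=shot('wrist','w16')
A=Ro.from_euler('xyz',c['tr'],degrees=True).as_matrix(); T=(cloud(c)-c['tp'])@A
m=(abs(T[...,0])<.02)&(T[...,2]>.042)&(T[...,2]<.075)&(T[...,1]<-.012)&(T[...,1]>-.04); print('face y',np.median(T[m][:,1]),m.sum())
m=(abs(T[...,0])<.02)&(abs(T[...,1]+.02)<.004)&(T[...,2]<.045)&(T[...,2]>.02); print('top z',np.median(T[m][:,2]),m.sum())
th=np.radians(8.35); go(.5414+.067*np.cos(th),-.3432+.067*np.sin(th),.18,-81.65)
E
```

```text
time_s: 30.2
tool_pos: [0.5989, -0.179, 0.0801]
tool_rot: [-179.8, -0.0, -43.0]
force: [0.2, -0.2, -1.3]
grip_width: 0.0535
time_s: 30.8
tool_pos: [0.5972, -0.1789, 0.2337]
tool_rot: [-179.9, 0.2, -43.0]
force: [-1.6, 0.2, -1.7]
grip_width: 0.0538
face y -0.02740205001820792 1234
top z 0.034665958544838074 1206
shift(tool now) [11.33 10.58  5.26] turn [0.    0.003 0.674] shift(after turn) [15.44  1.2   5.31] t 30.85 q7 -25.0
```

```bash
python3 -m creep '[[0,0,0,0,0,0.148,0],[0,0,0,0,0,0.148,0],[0,0,0,0,0,0.148,0],[0,0,0,0,0,0.148,0],[0,0,0,0,0,0.082,0],[3,0.2,0,0,0,0,0],[4,0.3,1,0,0,0,0],[4,0.3,1,0,0,0,0],[3,0.2,1,0,0,0,0],[1,0,1.5,0,0,0,0],[0,0,0,0,0,0,0],[0,0,0,0,0,0,0]]'
python3 - <<'E'
from h import *
th=np.radians(8.35); go(.5414+.0683*np.cos(th),-.3432+.0683*np.sin(th),.145,-81.65); print(env.get_obs()['tool_pos'])
E
```

```text
time_s: 32.05
tool_pos: [0.5964, -0.3241, 0.156]
tool_rot: [177.9, 1.2, -82.4]
force: [-0.1, 0.1, -0.3]
grip_width: 0.0538
shift(tool now) [ 1.1  -1.16  1.04] turn [ 0.037  0.022 -0.013] shift(after turn) [ 1.09 -1.11  1.1 ] t 32.05 q7 -48.0
[ 0.59643865 -0.32413295  0.15603102]
```

```bash
python3 -m creep '[[1,-1.1,0,0.037,0.022,-0.013,0],[0,0,0,0,0,0,0],[0,0,0,0,0,0,0]]'
python3 - <<'E'
from h import *
th=np.radians(8.35); go(.5414+.0683*np.cos(th),-.3432+.0683*np.sin(th),.145,-81.65); print(env.get_obs()['tool_pos'])
E
```

```text
time_s: 32.35
tool_pos: [0.61, -0.3256, 0.1548]
tool_rot: [180.0, 0.3, -81.3]
force: [-1.4, 0.5, -1.8]
grip_width: 0.0537
shift(tool now) [0.75 0.22 0.97] turn [0.    0.005 0.006] shift(after turn) [0.74 0.22 0.98] t 32.35 q7 -47.0
[ 0.6100398  -0.32562959  0.1547815 ]
```

```bash
python3 -m creep '[[0.7,0.1,0.5,0,0.005,0.006,0],[0,0,0.4,0,0,0,0],[0,0,0,0,0,0,0],[0,0,0,0,0,0,0]]'
python3 - <<'E'
from h import *
th=np.radians(8.35); go(.5414+.0683*np.cos(th),-.3432+.0683*np.sin(th),.145,-81.65); o=env.get_obs(); print(o['tool_pos'])
c=shot('wrist','w17'); rel(c,.0787,o['tool_pos'][2]-.03)
A=Ro.from_euler('xyz',c['tr'],degrees=True).as_matrix(); T=(cloud(c)-c['tp'])@A
for u in(235,270): print([(v,*(T[v,u]*1000).round(1)[1:].tolist()) for v in range(150,216,2)])
# block mid x from depth discontinuities on end face
for r in range(200,216,3):
    k=np.nonzero((abs(T[r,:,1]+.0274)<.0015))[0]; print(r,k.min(),k.max(),(T[r,k.min():k.max()+1:max(1,k.max()-k.min()),0]*1000).round(2))
cv2.imwrite('pics/v17.png',cv2.resize(c['frame'][110:250,140:370],(800,487),interpolation=cv2.INTER_CUBIC))
E
```

```text
time_s: 32.75
tool_pos: [0.6109, -0.33, 0.1461]
tool_rot: [-180.0, 0.1, -81.5]
force: [0.2, 0.6, -1.0]
grip_width: 0.0536
shift(tool now) [0.3  0.23 0.11] turn [-0.     0.001  0.003] shift(after turn) [0.3  0.23 0.11] t 32.75 q7 -47.0
[ 0.61085337 -0.32998157  0.14605694]
face y -27.17 1228
cheek end y -25.32 [ 1.5000e-02 -2.4981e+01]
 cheek row 176 [226.2 295.5] mid x 3.52
 cheek row 179 [224.9 296.5] mid x 3.46
 cheek row 182 [225.2 296.3] mid x 3.53
 cheek row 185 [225.2 296.3] mid x 3.51
[(150, -40.2, 145.3), (152, -38.3, 145.9), (154, -36.7, 145.1), (156, -34.8, 145.2), (158, -32.9, 145.7), (160, -33.5, 133.9), (162, -32.9, 128.5), (164, -31.2, 128.4), (166, -29.8, 127.2), (168, -28.0, 127.5), (170, -26.4, 126.9), (172, -24.7, 126.8), (174, -23.7, 123.9), (176, -23.6, 117.8), (178, -22.5, 115.6), (180, -21.2, 114.5), (182, -19.2, 115.4), (184, -17.7, 114.9), (186, -16.2, 114.2), (188, -27.0, 74.7), (190, -27.0, 70.4), (192, -27.0, 66.6), (194, -27.2, 62.1), (196, -26.9, 59.1), (198, -27.3, 54.6), (200, -27.2, 51.3), (202, -27.2, 48.0), (204, -27.0, 45.6), (206, -27.3, 41.8), (20
[... 418 characters left out ...]
, -19.4, 114.9), (184, -17.8, 114.5), (186, -16.1, 114.9), (188, -27.1, 74.7), (190, -27.3, 69.8), (192, -27.3, 65.8), (194, -27.2, 62.0), (196, -26.9, 59.3), (198, -27.4, 54.3), (200, -26.6, 53.0), (202, -27.4, 47.7), (204, -27.3, 44.7), (206, -27.4, 41.4), (208, -27.2, 39.1), (210, -27.3, 36.0), (212, -26.8, 34.7), (214, -26.0, 33.9)]
200 211 302 [-26.03  26.32]
203 209 304 [-26.6   26.96]
206 208 305 [-26.21  26.53]
209 206 306 [-26.93  26.  ]
212 205 308 [-26.79  26.43]Traceback (most recent call last):
  File "<stdin>", line 8, in <module>
    return umr_minimum(a, axis, None, out, keepdims, initial, where)
ValueError: zero-size array to reduction operation minimum which has no identity
```

```bash
python3 -m creep '[[0.3,0.3,0.3,0,0,0.003,0],[0,0,0.3,0,0,0,0],[0,0,0,0,0,0,0],[0,0,0,0,0,0,0]]'
python3 - <<'E'
from h import *
o=env.get_obs(); print(o['tool_pos'],o['tool_rot'])
c=shot('wrist','w18'); rel(c,.0787,o['tool_pos'][2]-.03)
A=Ro.from_euler('xyz',c['tr'],degrees=True).as_matrix(); T=(cloud(c)-c['tp'])@A
k=abs(T[...,1]+.0272)<.0012
for r in range(196,212,3):
    u=np.nonzero(k[r])[0]; u=u[(u>190)&(u<320)]
    if len(u): print(r,u.min(),u.max(),(T[r,[u.min(),u.max()],0]*1000).round(2))
E
```

```text
time_s: 33.2
tool_pos: [0.6078, -0.334, 0.1395]
tool_rot: [180.0, 0.1, -81.7]
force: [-0.3, 0.7, -1.6]
grip_width: 0.0536
[ 0.60780367 -0.33403285  0.13952478] [ 1.79999354e+02  8.09126932e-02 -8.17003226e+01]
face y -27.19 1231
cheek end y -28.65 [-3.0000e-03 -2.8542e+01]
 cheek row 174 [220.2 292.8] mid x 0.07
 cheek row 177 [219.4 293.6] mid x 0.05
 cheek row 180 [219.5 293.3] mid x -0.03
 cheek row 183 [219.7 293.2] mid x 0.01
196 213 300 [-26.05  26.12]
199 211 301 [-26.64  25.67]
202 210 303 [-26.07  26.49]
205 208 304 [-26.87  25.92]
208 207 306 [-26.19  26.48]
211 205 307 [-26.94  26.12]
```

```bash
python3 -m creep '[[0,0,0.5,0,0,0,0],[0,0,0.5,0,0,0,0],[0,0,0.4,0,0,0,0],[0,0,0,0,0,0,0],[0,0,0,0,0,0,0]]'
python3 - <<'E'
from h import *
o=env.get_obs(); print(o['tool_pos'],o['tool_rot'])
c=shot('wrist','w19'); rel(c,.0787,o['tool_pos'][2]-.03); go(.6078,-.334,.109,-81.65)
E
```

```text
time_s: 33.75
tool_pos: [0.6079, -0.3335, 0.1239]
tool_rot: [180.0, 0.1, -81.7]
force: [-0.3, 0.7, 0.0]
grip_width: 0.0537
[ 0.60785578 -0.33352403  0.12388416] [ 1.79978911e+02  1.15153439e-01 -8.16741283e+01]
face y -27.16 1226
cheek end y -28.17 [ 5.0000e-03 -2.8357e+01]
 cheek row 180 [218.1 296.4] mid x 0.59
 cheek row 183 [217.2 296.9] mid x 0.46
 cheek row 186 [217.5 296.8] mid x 0.51
 cheek row 189 [216.  296.1] mid x -0.27
shift(tool now) [0.05 0.01 1.49] turn [ 0.     0.002 -0.   ] shift(after turn) [0.05 0.01 1.49] t 33.8 q7 -46.0
```

```bash
python3 -m creep '[[0.04,0.03,0.3,0,0,0,0],[0,0,0.2,0,0,0,0],[0,0,0.2,0,0,0,0],[0,0,0,0,0,0,0]]'
python3 -m creep '[[0,0,0.2,0,0,0,0],[0,0,0.2,0,0,0,0],[0,0,0,0,0,0,0]]'
python3 -m creep '[[0,0,0.2,0,0,0,0],[0,0,0.2,0,0,0,0],[0,0,0,0,0,0,0]]'
```

```text
time_s: 34.2
tool_pos: [0.6077, -0.3341, 0.1167]
tool_rot: [-180.0, 0.1, -81.7]
force: [0.5, -0.2, -0.5]
grip_width: 0.0536
time_s: 34.5
tool_pos: [0.6078, -0.3341, 0.1123]
tool_rot: [-180.0, 0.1, -81.7]
force: [-0.0, -0.3, -1.6]
grip_width: 0.0538
time_s: 34.8
tool_pos: [0.608, -0.3343, 0.11]
tool_rot: [-179.9, 0.1, -81.7]
force: [0.4, -0.8, -1.4]
grip_width: 0.0536
```

```bash
python3 -m creep '[[0,0,0.3,0,0,0,0],[0,0,0.4,0,0,0,0]]'
python3 -m creep '[[0,0,0,0,0,0,0],[0,0,0,0,0,0,0.8],[0,0,0,0,0,0,0.82],[0,0,0,0,0,0,0.85],[0,0,-2,0,0,0,0.85],[0,0,-4,0,0,0,0.85],[0,0,-4,0,0,0,1],[0,0,-3,0,0,0,1],[0,3,0,0,0,0,1],[0,3,0,0,0,0,1],[0,0,0,0,0,0,1],[0,0,0,0,0,0,1]]'
python3 - <<'E'
from h import *
o=env.get_obs(); print(o['tool_pos'],o['tool_rot'],o['qpos'][6]); c=shot('wrist','w20')
r=block(c,(100,60,420,228),(.593,-.3357),8.4,[(31.5,15),(-.5,-15)],TOE,z=.074)
top=load('top0'); t=shot('top','t20'); P=cloud(t)
d=dowels(t,(335,160,400,260),.074,hi=.016,mn=2); print(d.round(4))
# upper cheek from the first top view
P=cloud(top); d=(P[130:215,238:275,2]<.006); f=cv2.resize(top['frame'][125:220,225:285],(480,760),interpolation=cv2.INTER_CUBIC)
g=cv2.resize(t['frame'][160:255,330:400],(560,760),interpolation=cv2.INTER_CUBIC); v=np.hstack([f,g]); cv2.imwrite('pics/v20.png',cv2.resize(v,(800,585)))
E
```

```text
time_s: 35.0
tool_pos: [0.6083, -0.3345, 0.1095]
tool_rot: [-179.9, 0.1, -81.7]
force: [-10.6, 8.3, 25.7]
grip_width: 0.0541
time_s: 36.2
tool_pos: [0.5479, -0.3429, 0.2407]
tool_rot: [180.0, 0.2, -81.6]
force: [0.8, 0.1, -0.4]
grip_width: 0.0868
[ 0.5478575  -0.34285308  0.24068562] [179.98164638   0.21429148 -81.55933999] -45.28211592006008
block z 0.0749 origin [ 0.5931 -0.3368] yaw 8.4 margin -0.0006 n 256
dowels in block frame [[31.4, 14.7], [0.1, -14.8], [-50.3, 12.8]] nominal [(31.5, 15), (-0.5, -15)]
[[ 5.060e-01 -3.434e-01  7.810e-02  3.725e+02  2.200e+02  2.000e+00]]
```

View pics/v20.png

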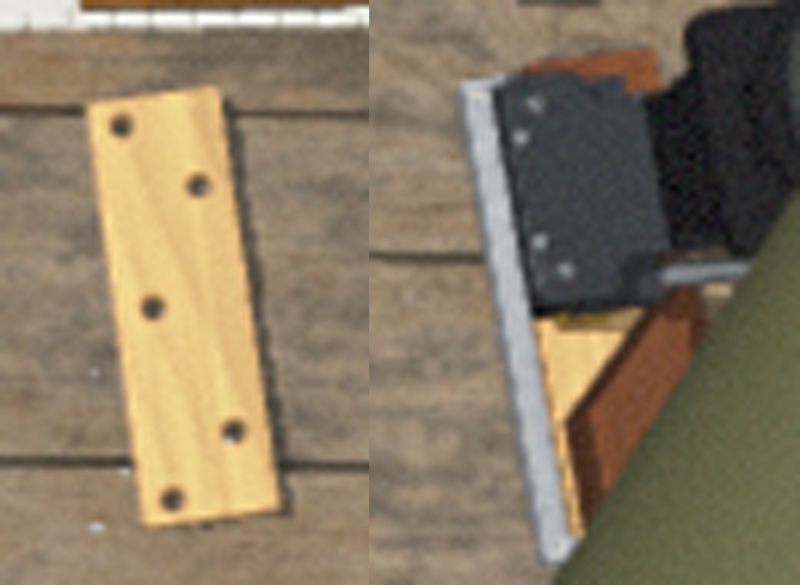

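Both blocks are home (tops at 74.8 and 74.9 mm). The loose cheek has its single and outer holes on the left (+y). The top hole pair is 32 mm apart along the cheek, so its toe end is up: no reversal needed, yaw about 9°. Next I fit the five top dowels and go to the cheek.

```bash
cat >> h.py <<'E'
def tops(c):
    R0=Ro.from_euler('z',8.4,degrees=True).as_matrix()[:2,:2]; g=np.array([.5412,-.3436])+PAT@R0.T
    d=dowels(c,(0,0,512,384),.074,hi=.016); A=[];B=[]
    for p,w in zip(PAT,g):
        k=[r for r in d if np.hypot(*(r[:2]-w))<.007 and r[5]<300]
        if k: A.append(p);B.append(max(k,key=lambda r:r[5]))
    A=np.array(A);B=np.array(B); R,t,a,e=rigid(A,B[:,:2]); print(((B[:,:2]-t)@R*1000-A*1000).round(1).tolist()); print('tops',t.round(4),a.round(2),B[:,3:5].round(0).tolist()); return R,t,a
E
python3 - <<'E'
from h import *
try: tops(load('w20'))
except Exception as e: print(e)
go(.6343,-.0524,.24,-81)
E
```

```text
[[0.9, -0.3], [0.7, 0.7], [-0.4, 0.1], [-1.1, -0.4]]
tops [ 0.5427 -0.3441] 8.41 [[272.0, 246.0], [245.0, 194.0], [274.0, 142.0], [241.0, 107.0]]
shift(tool now) [-27.49 -12.81   0.12] turn [ 0.001  0.003 -0.01 ] shift(after turn) [-27.36 -13.08   0.04] t 36.3 q7 -45.0
```

```bash
python3 -m creep '[[-3,-1.5,0,0,0,0,1],[-4,-1.9,0,0,0,0,1],[-4,-1.9,0,0,0,0,1],[-4,-1.9,0,0,0,0,1],[-4,-1.9,0,0,0,0,1],[-4,-1.9,0,0,0,0,1],[-3,-1.3,2,0,0,0,1],[-1,0,2,0,0,0,1],[0,0,1.5,0,0,0,1],[0,0,0,0,0,0,1],[0,0,0,0,0,0,1]]'
python3 - <<'E'
from h import *
go(.6343,-.0524,.18,-81); o=env.get_obs(); print(o['tool_pos'],o['tool_rot'])
c=shot('wrist','w21'); p=cloud(c)
h=cv2.cvtColor(c['frame'],cv2.COLOR_BGR2HSV); m=((p[...,2]>.008)&(p[...,2]<.017)&(h[...,1]>60)).astype(np.uint8); m[222:]=0
n,l,s,_=cv2.connectedComponentsWithStats(m); k=1+s[1:,4].argmax(); print(s[k]); m=(l==k).astype(np.uint8)
cs,hi=cv2.findContours(m,cv2.RETR_CCOMP,1)
print([ (x.shape[0],cv2.contourArea(x),np.round(cv2.minEnclosingCircle(x)[0],0).tolist()) for x,q in zip(cs,hi[0]) if q[3]>=0 and cv2.contourArea(x)>10])
E
```

```text
time_s: 37.4
tool_pos: [0.6399, -0.0406, 0.177]
tool_rot: [179.7, 0.2, -81.1]
force: [0.7, -0.1, -0.5]
grip_width: 0.0869
shift(tool now) [ 1.08  0.73 -0.3 ] turn [ 0.005  0.004 -0.002] shift(after turn) [ 1.08  0.73 -0.3 ] t 37.4 q7 -75.0
[ 0.63985819 -0.04060016  0.17703004] [179.72432305   0.2010826  -81.10133056]
[ 233   96   64  126 7236]
[(28, 81.0, [252.0, 194.0]), (33, 110.5, [280.0, 143.0]), (36, 131.0, [248.0, 109.0])]
```

View pics/w21.png

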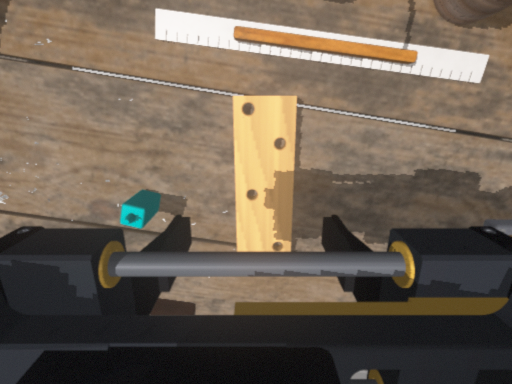

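```bash
cat >> h.py <<'E'
def upper(c,ztop=.0122,rows=222):
    p=cloud(c); h=cv2.cvtColor(c['frame'],cv2.COLOR_BGR2HSV); m=((p[...,2]>ztop-.004)&(p[...,2]<ztop+.005)&(h[...,1]>60)).astype(np.uint8); m[rows:]=0
    n,l,s,_=cv2.connectedComponentsWithStats(m); m=(l==1+s[1:,4].argmax()).astype(np.uint8); zz=np.median(p[m>0][:,2]); print('z',zz)
    cs,hi=cv2.findContours(m,cv2.RETR_CCOMP,1); H=[]
    for x,q in zip(cs,hi[0]):
        if q[3]>=0 and cv2.contourArea(x)>10: H.append(onplane(c,x[:,0],zz).mean(0))
    H=np.array(H); th=np.radians(9); H=H[np.argsort(H@[np.cos(th),np.sin(th)])]; A=PAT[-len(H):]; R,t,a,e=rigid(A,H); print('upper by holes',t.round(4),a.round(2),e.round(4),len(H))
    ct=max((x for x,q in zip(cs,hi[0]) if q[3]<0),key=cv2.contourArea)[:,0]; ct=ct[ct[:,1]<rows-3]; w=onplane(c,ct,zz)
    L=(w-t)@R; 
    for sgn in(1,-1):
        e=L[(abs(L[:,1]*sgn-.029)<.004)&(L[:,0]<.09)]; print(' side',sgn,np.polyfit(e[:,0],e[:,1]*1000,1).round(3))
    e=L[(L[:,0]>.088)&(abs(L[:,1])<.024)]; print(' toe end',np.median(e[:,0]).round(4)); return t,a
E
python3 - <<'E'
from h import *
upper(load('w21'))
E
```

```text
z 0.01290708810193092
upper by holes [ 0.6326 -0.0491] 9.16 0.0006 3
 side 1 [-0.665 28.537]
 side -1 [ -0.624 -28.507]
 toe end 0.094
```

```bash
python3 -m creep '[[0.9,0.6,1.5,0.005,0.004,-0.003,1],[0,0,3,0,0,0,1],[0,0,2.5,0,0,0,1],[0,0,0,0,0,0,1],[0,0,0,0,0,0,1]]'
python3 - <<'E'
from h import *
go(.6326,-.0491,.073,-80.9)
E
```

```text
time_s: 37.95
tool_pos: [0.6389, -0.0603, 0.1125]
tool_rot: [-179.4, -0.3, -81.6]
force: [0.7, -0.5, 0.5]
grip_width: 0.0869
shift(tool now) [-1.22  0.5   3.94] turn [-0.011 -0.006 -0.012] shift(after turn) [-1.2   0.45  3.95] t 37.95 q7 -73.0
```

```bash
python3 -m creep '[[-1.1,0.4,0.5,-0.011,-0.006,-0.012,1],[0,0,1,0,0,0,1],[0,0,0,0,0,0,1],[0,0,0,0,0,0,1]]'
python3 - <<'E'
from h import *
go(.6326,-.0491,.073,-80.9)
E
```

```text
time_s: 38.35
tool_pos: [0.6355, -0.0499, 0.1011]
tool_rot: [-179.6, -0.0, -80.9]
force: [-0.3, -0.1, 0.3]
grip_width: 0.0874
shift(tool now) [-0.13  0.29  2.81] turn [-0.006 -0.    -0.   ] shift(after turn) [-0.13  0.27  2.81] t 38.35 q7 -73.0
```

```bash
python3 -m creep '[[-0.1,0.25,0.8,-0.006,0,0,1],[0,0,0.8,0,0,0,1],[0,0,0.7,0,0,0,1],[0,0,0,0,0,0,1],[0,0,0,0,0,0,1]]'
python3 - <<'E'
from h import *
go(.6326,-.0491,.073,-80.9)
E
```

```text
time_s: 38.85
tool_pos: [0.6327, -0.0491, 0.0761]
tool_rot: [180.0, -0.0, -80.9]
force: [-0.5, 0.6, -0.6]
grip_width: 0.087
shift(tool now) [-0.    0.01  0.31] turn [ 0. -0.  0.] shift(after turn) [-0.    0.01  0.31] t 38.85 q7 -73.0
```

```bash
python3 -m creep '[[0,0,0.3,0,0,0,1],[0,0,0,0,0,0,0.9],[0,0,0,0,0,0,0],[0,0,0,0,0,0,0],[0,0,0,0,0,0,0],[0,0,0,0,0,0,0],[0,0,0,0,0,0,0],[0,0,0,0,0,0,0]]' 30
python3 - <<'E'
from h import *
o=env.get_obs(); print(o['grip_width'],o['tool_pos'],o['tool_rot'])
E
python3 -m creep '[[0,0,-1,0,0,0,0],[0,0,-3,0,0,0,0],[0,0,-4,0,0,0,0],[0,0,-4,0,0,0,0],[0,0,-4,0,0,0,0],[0,0,-1,0,0,0,0],[0,0,0,0,0,0,0]]'
python3 - <<'E'
from h import *
o=env.get_obs(); print(o['grip_width'],o['tool_pos'],o['tool_rot']); go(.5424,-.3443,.24,-81.6)
c=shot('wrist','w22'); P=cloud(c); A=Ro.from_euler('xyz',c['tr'],degrees=True).as_matrix(); T=(P-c['tp'])@A
m=(T[...,2]>.045)&(T[...,2]<.075)&(abs(T[...,0])<.026)&(np.mgrid[:384,:512][0]<215); q=T[m]; X=np.c_[q[:,:2],np.ones(len(q))]; print('plane z=ax+by+c',np.linalg.lstsq(X,q[:,2],rcond=None)[0].round(4),q[:,1].min())
E
```

```text
time_s: 39.65
tool_pos: [0.6332, -0.0493, 0.0735]
tool_rot: [-180.0, -0.0, -80.9]
force: [0.5, -0.2, -0.2]
grip_width: 0.0576
0.057592790406732305 [ 0.63317383 -0.04932005  0.07348211] [-1.79951667e+02 -3.43405052e-02 -8.09037056e+01]
time_s: 40.35
tool_pos: [0.6317, -0.0494, 0.2515]
tool_rot: [179.9, -0.0, -80.9]
force: [0.3, -0.7, -1.5]
grip_width: 0.0571
0.05707844871418814 [ 0.63170447 -0.04941221  0.25146773] [ 1.79882137e+02 -1.21818264e-02 -8.09404503e+01]
shift(tool now) [27.71 13.46  1.18] turn [ 0.002 -0.     0.012] shift(after turn) [27.87 13.14  1.15] t 40.35 q7 -75.0
plane z=ax+by+c [ 0.0023 -0.0018  0.0606] -0.09412485858764297
```

```bash
python3 -m creep '[[2,1,0,0,0,0,0],[4,1.9,0,0,0,0,0],[4,1.9,0,0,0,0,0],[4,1.9,0,0,0,0,0],[4,1.9,0,0,0,0,0],[4,1.9,0,0,0,0,0],[3,1.5,0,0,0,0.012,0],[1,0.5,1,0,0,0,0],[0,0,1,0,0,0,0],[0,0,0,0,0,0,0],[0,0,0,0,0,0,0]]'
python3 - <<'E'
from h import *
o=env.get_obs(); print(o['grip_width'],o['tool_pos'],o['tool_rot']); go(.5424,-.3443,.19,-81.6)
E
```

```text
time_s: 41.5
tool_pos: [0.5398, -0.3256, 0.2064]
tool_rot: [178.2, 1.0, -81.1]
force: [-0.1, 0.6, -1.2]
grip_width: 0.0578
0.05776089024095551 [ 0.53982653 -0.32562918  0.20643241] [178.17897756   0.99230342 -81.13164928]
shift(tool now) [ 1.91 -0.02  1.61] turn [0.032 0.017 0.008] shift(after turn) [1.88 0.02 1.64] t 41.5 q7 -46.0
```

```bash
python3 -m creep '[[1.7,0,0,0.032,0.017,0.008,0],[0,0,0.8,0,0,0,0],[0,0,0.5,0,0,0,0],[0,0,0,0,0,0,0],[0,0,0,0,0,0,0]]'
python3 - <<'E'
from h import *
o=env.get_obs(); print(o['grip_width'],o['tool_pos'],o['tool_rot']); go(.5424,-.3443,.19,-81.6); shot('wrist','w23')
E
```

```text
time_s: 42.0
tool_pos: [0.5473, -0.3319, 0.1907]
tool_rot: [-180.0, 0.4, -80.8]
force: [-0.4, 0.8, -1.1]
grip_width: 0.0576
0.057601576558880846 [ 0.54726131 -0.33189707  0.190704  ] [-179.97058698    0.39212124  -80.76374274]
shift(tool now) [1.15 0.68 0.06] turn [-0.     0.007  0.015] shift(after turn) [1.16 0.66 0.07] t 42.0 q7 -44.0
```

View pics/w23.png

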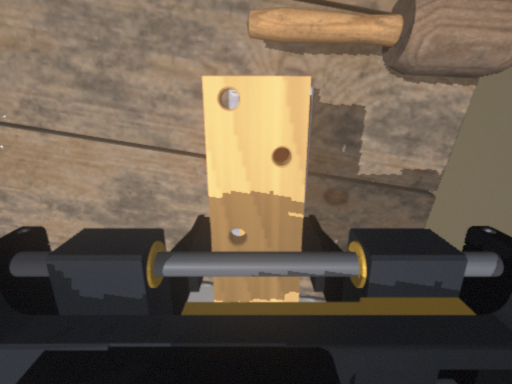

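The cheek is held, toe end up in the image, holes at (230,98), (281,156), (238,232). Recentering.

```bash
python3 -m creep '[[1,0.6,0,0,0.007,0.014,0],[0,0,0,0,0,0,0],[0,0,0,0,0,0,0]]'
python3 - <<'E'
from h import *
o=env.get_obs(); print(o['tool_pos'],o['tool_rot']); go(.5424,-.3443,.17,-81.6)
E
```

```text
time_s: 42.35
tool_pos: [0.543, -0.3433, 0.1912]
tool_rot: [-179.9, -0.1, -81.6]
force: [0.4, 0.1, -0.8]
grip_width: 0.0573
[ 0.54301819 -0.34332123  0.19123473] [-1.79942626e+02 -6.44991457e-02 -8.15888893e+01]
shift(tool now) [0.09 0.08 2.12] turn [-0.001 -0.001  0.   ] shift(after turn) [0.09 0.08 2.12] t 42.35 q7 -44.0
```

```bash
python3 -m creep '[[0.09,0.03,0.7,0,0,0,0],[0,0,0.7,0,0,0,0],[0,0,0.5,0,0,0,0],[0,0,0,0,0,0,0],[0,0,0,0,0,0,0]]'
python3 - <<'E'
from h import *
o=env.get_obs(); print(o['tool_pos'],o['tool_rot']); go(.5424,-.3443,.17,-81.6); c=shot('wrist','w24')
cv2.imwrite('pics/v24.png',cv2.resize(c['frame'][50:260,180:340],(600,787),interpolation=cv2.INTER_CUBIC)[:600])
A=Ro.from_euler('xyz',c['tr'],degrees=True).as_matrix(); T=(cloud(c)-c['tp'])@A*1000
for u in(240,256,272): print(u,[(v,*T[v,u].round(1)[1:].tolist()) for v in range(56,92,2)])
for v in(95,100,110): print(v,[(u,*T[v,u].round(1)[[0,2]].tolist()) for u in [*range(190,214,2),*range(300,326,2)]])
E
```

```text
time_s: 42.85
tool_pos: [0.5423, -0.3447, 0.1701]
tool_rot: [-180.0, -0.0, -81.6]
force: [0.5, -0.0, -1.3]
grip_width: 0.0575
[ 0.54233175 -0.34466109  0.17009102] [-1.79981098e+02 -3.65850040e-02 -8.16455956e+01]
shift(tool now) [-0.03 -0.01  0.01] turn [-0.    -0.001 -0.001] shift(after turn) [-0.03 -0.01  0.01] t 42.85 q7 -44.0
240 [(56, -120.0, 167.7), (58, -118.7, 169.8), (60, -117.2, 170.4), (62, -115.3, 168.7), (64, -113.6, 168.8), (66, -112.1, 169.2), (68, -110.6, 170.7), (70, -108.8, 169.7), (72, -107.1, 169.6), (74, -105.3, 168.2), (76, -93.9, 60.1), (78, -92.9, 59.9), (80, -91.9, 59.9), (82, -91.0, 60.8), (84, -89.9, 59.7), (86, -88.9, 59.5), (88, -88.0, 61.1), (90, -87.0, 61.7)]
256 [(56, -120.1, 168.1), (58, -118.8, 170.2), (60, -116.9, 168.2), (62, -115.3, 168.7), (64, -113.8, 169.5), (66, -112.2, 170.7), (68, -110.5, 169.6), (70, -108.7, 168.8), (72, -107.0, 168.1), (74, -105.5, 170.1), (76, -94.0, 60.8), (78, -93.0, 61.1), (80, -92.0, 61.6), (82, -91.0, 60.9), (84, -89.9, 60.0), (86, -89.0, 60.7), (88, -87.9, 60.8), (90, -86.9, 61.0)]
272 [(56, -120.3, 169.5), (58, -1
[... 1153 characters left out ...]
, 27.0, 61.0), (308, 28.0, 60.4), (310, 49.7, 169.1), (312, 51.7, 169.6), (314, 53.4, 169.0), (316, 55.1, 168.1), (318, 57.0, 168.3), (320, 58.8, 168.4), (322, 60.5, 167.7), (324, 63.5, 172.5)]
110 [(190, -62.3, 168.7), (192, -60.4, 168.4), (194, -58.7, 169.4), (196, -56.7, 168.7), (198, -54.7, 168.1), (200, -52.8, 168.2), (202, -51.0, 168.3), (204, -29.0, 61.1), (206, -27.7, 59.7), (208, -26.8, 61.1), (210, -25.6, 60.3), (212, -24.6, 61.4), (300, 23.9, 60.6), (302, 24.8, 59.3), (304, 26.3, 61.3), (306, 27.3, 61.1), (308, 28.5, 61.8), (310, 50.3, 169.5), (312, 52.2, 169.3), (314, 53.9, 168.8), (316, 55.9, 169.3), (318, 57.6, 168.4), (320, 59.8, 169.8), (322, 61.8, 170.3), (324, 63.3, 168.7)]
```

View pics/v24.png

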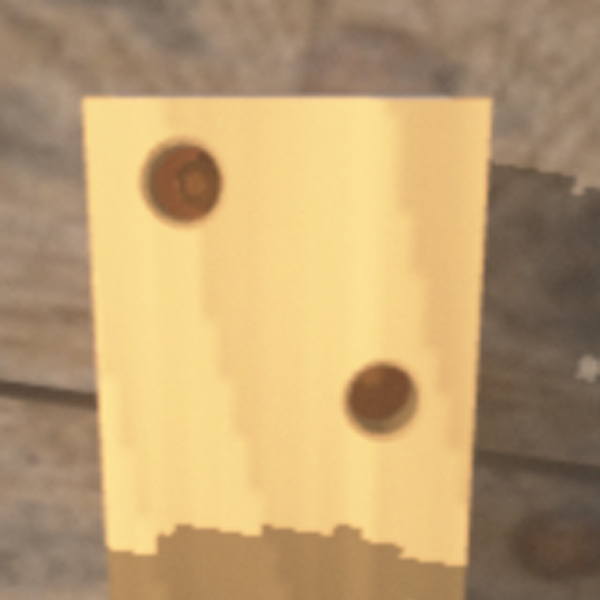

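Crop: the toe dowel tip is visible through its hole, tip at (190,182) in a rim centred at (182,183). Computing the offset from rays.

Run:
```python
from h import *
c=load('w24'); hd=c['hand_eye']
def ray(u,v,z):
    d=hd[:3,:3]@np.array([(u-c['cx'])/c['fx'],(v-c['cy'])/c['fy'],1]); return ((hd[:3,3]+d*(z-hd[2,3])/d[2])*1000).round(2)[:2]
s=lambda x,y:(180+(x+.5)/3.75-.5,50+(y+.5)/3.748-.5)
zt=c['tp'][2]-.084
print('hole',ray(*s(182,183),.0606),'dowel tip',ray(*s(191,182),zt))
print('hole2',ray(*s(381,399),.0606),'nominal hole1 (-15,-83.5) hole2 (15,-51.5)')
```

```text
hole [-15.44 -82.57] dowel tip [-16.46 -83.14]
hole2 [ 14.32 -50.86] nominal hole1 (-15,-83.5) hole2 (15,-51.5)
```

```bash
python3 -m creep '[[-0.08,-0.05,0.4,0,0,0,0],[0,0,0.4,0,0,0,0],[0,0,0.1,0,0,0,0],[0,0,0,0,0,0,0],[0,0,0,0,0,0,0]]'
python3 - <<'E'
from h import *
o=env.get_obs(); print(o['tool_pos'],o['tool_rot']); c=shot('wrist','w25')
a=cv2.resize(c['frame'][85:115,213:243],(400,400),interpolation=cv2.INTER_CUBIC);b=cv2.resize(c['frame'][140:170,265:295],(400,400),interpolation=cv2.INTER_CUBIC)
cv2.imwrite('pics/v25.png',np.hstack([a,b]))
E
```

```text
time_s: 43.4
tool_pos: [0.5431, -0.3435, 0.1606]
tool_rot: [-180.0, -0.0, -81.6]
force: [-0.1, 0.6, -1.0]
grip_width: 0.0575
[ 0.54305684 -0.3435103   0.16061667] [-1.79953433e+02 -4.51863653e-02 -8.16170780e+01]
```

View pics/v25.png

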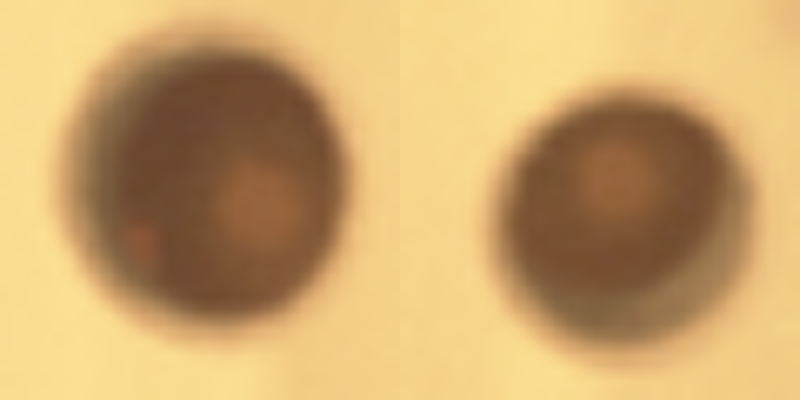

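Run:
```python
from h import *
c=load('w25'); hd=c['hand_eye']
def ray(u,v,z):
    d=hd[:3,:3]@np.array([(u-c['cx'])/c['fx'],(v-c['cy'])/c['fy'],1]); return ((hd[:3,3]+d*(z-hd[2,3])/d[2])*1000).round(2)[:2]
s=lambda x,y,a,b:(a+(x+.5)/13.333-.5,b+(y+.5)/13.333-.5)
zt=c['tp'][2]-.084
for n,h,t,a,b in(('1',(205,185),(260,205),213,85),('2',(225,222),(220,178),265,140)):
    H,D=ray(*s(*h,a,b),.0606),ray(*s(*t,a,b),zt); print(n,H,D,'move',D-H)
```

```text
1 [-15.58 -82.59] [-14.74 -81.99] move [0.84 0.6 ]
2 [ 14.42 -50.8 ] [ 15.63 -49.88] move [1.21 0.92]
```

Both holes now agree with the coordinate estimate: move about (+0.9, +0.8) mm.

```bash
python3 -m creep '[[0.08,0.07,0,0,0,0,0],[0,0,0,0,0,0,0],[0,0,0,0,0,0,0]]'
python3 - <<'E'
from h import *
o=env.get_obs(); print(o['tool_pos'],o['tool_rot']); c=shot('wrist','w26'); go(.5424,-.3443,.155,-81.6)
a=cv2.resize(c['frame'][85:115,213:243],(400,400),interpolation=cv2.INTER_CUBIC);b=cv2.resize(c['frame'][140:170,265:295],(400,400),interpolation=cv2.INTER_CUBIC)
cv2.imwrite('pics/v26.png',np.hstack([a,b]))
E
```

```text
time_s: 43.75
tool_pos: [0.5426, -0.3447, 0.161]
tool_rot: [-179.9, -0.1, -81.6]
force: [-0.3, 0.0, -1.8]
grip_width: 0.0574
[ 0.54256811 -0.34472674  0.16103944] [-1.79921282e+02 -7.34913886e-02 -8.16241243e+01]
shift(tool now) [-0.05  0.01  0.61] turn [-0.001 -0.001 -0.   ] shift(after turn) [-0.05  0.01  0.61] t 43.8 q7 -44.0
```

View pics/v26.png

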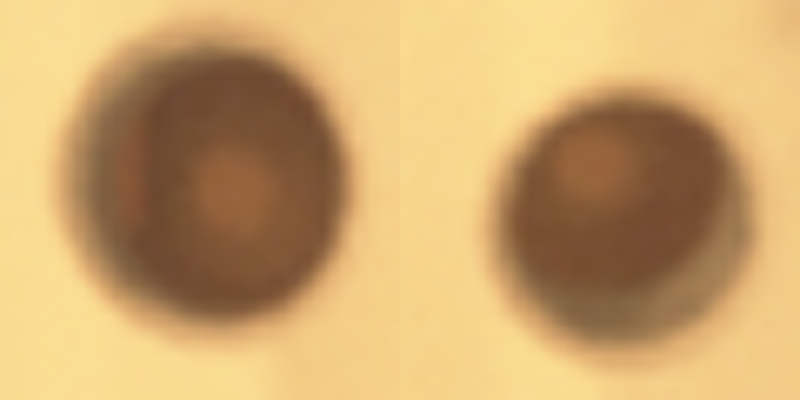

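Tips moved to (237,192) and (595,165); the remaining offsets are about 0.2 mm. Descending.

```bash
python3 -m creep '[[0,0.01,0.3,0,0,0,0],[0,0,0.3,0,0,0,0],[0,0,0,0,0,0,0]]'
python3 -m creep '[[0,0,0.3,0,0,0,0],[0,0,0.2,0,0,0,0],[0,0,0,0,0,0,0]]'
```

```text
time_s: 44.1
tool_pos: [0.5425, -0.3448, 0.1546]
tool_rot: [-179.9, -0.1, -81.6]
force: [-0.1, -0.3, -0.8]
grip_width: 0.0572
time_s: 44.4
tool_pos: [0.5424, -0.3446, 0.1488]
tool_rot: [-179.9, -0.1, -81.6]
force: [-0.2, -0.2, -0.6]
grip_width: 0.0572
```

```bash
python3 -m creep '[[0,0,0.2,0,0,0,0],[0,0,0.1,0,0,0,0],[0,0,0.2,0,0,0,0]]'
python3 -m creep '[[0,0,0,0,0,0,0],[0,0,0,0,0,0,0.7],[0,0,0,0,0,0,0.85],[0,0,0,0,0,0,0.9],[0,0,0,0,0,0,0.95],[0,0,-1,0,0,0,1],[0,0,-3,0,0,0,1],[0,0,-4,0,0,0,1],[0,0,-4,0,0,0,1],[0,0,0,0,0,0,1],[0,0,0,0,0,0,1]]'
python3 - <<'E'
from h import *
o=env.get_obs(); print(o['tool_pos'],o['force']); c=shot('wrist','w27'); upper(c,.0865)
P=cloud(c); m=(P[...,2]>.080)&(P[...,2]<.092); q=P[m]; q=q[abs(q[:,0]-.55)<.12]; q=q[abs(q[:,1]+.345)<.05]; X=np.c_[q[:,:2]-[.5412,-.3443],np.ones(len(q))]; print('plane',np.linalg.lstsq(X,q[:,2],rcond=None)[0].round(4),len(q))
E
```

```text
time_s: 44.7
tool_pos: [0.5425, -0.3448, 0.1474]
tool_rot: [-179.9, -0.0, -81.6]
force: [-5.0, 3.6, 13.7]
grip_width: 0.0575
time_s: 45.8
tool_pos: [0.5421, -0.345, 0.2742]
tool_rot: [-179.9, -0.1, -81.6]
force: [0.2, -0.0, -0.8]
grip_width: 0.0872
[ 0.54212697 -0.34499257  0.27418042] [ 0.23204959 -0.03852833 -0.79218156]
z 0.08690945871172928
upper by holes [ 0.5422 -0.345 ] 8.36 0.0004 3
 side 1 [ 1.864 28.486]
 side -1 [  0.288 -28.418]
 toe end 0.0938
plane [-0.0005  0.0007  0.0868] 8664
```

View pics/w27.png

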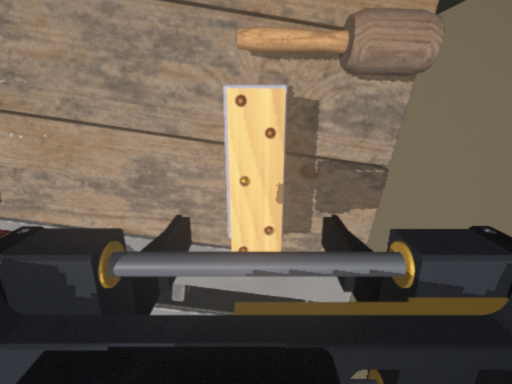

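The upper cheek is flat, its top at 86.8 mm (nominal 86; all readings run about 0.8 mm high). All five dowels show in their holes and the gripper is clear. Handing in.

```bash
python3 -c "
from cell import order
print(order.sign_off())"
```

```text
the job is handed in; nothing more can be done
None
```

The hand plane is dry-fitted and handed in at about 46 s of the 99 s limit; sign-off gives no verdict.

**Order of work:** I seated the brass cross pin on its dowel, then the heel block, the toe block and finally the upper cheek. I pressed the heel, toe and cheek down until contact force was felt: 45, 26 and 14 N vertically. The pin showed no clear contact force, so I judged it home by height.

**Heights:** the camera reads everything about 0.5–0.9 mm high.

| Part | Measured top (mm) | Nominal (mm) |
|---|---|---|
| Cross pin | 74.4 | 74 |
| Heel block | 74.8 | 74 |
| Toe block | 74.9 | 74 |
| Upper cheek | 86.8 | 86 |

**Upper cheek:** it lies level to within 0.001 rad, at yaw 8.4° like the lower cheek. All five dowels show in its holes.

**Checks that disagreed or went wrong:**
- **Camera scale:** the wrist camera read distances about 1.3% short, and its bias was just under 1 mm. That left 1–2 mm differences in pin-to-block spacing, inside the 4 mm limit.
- **Heel pose:** one check of the heel block against a partly hidden lower cheek read 2.2 mm off in x and 1.6 mm off in y. I put that down to the poor fit from only three dowels.
- **Upper cheek alignment:** my first look at a dowel through a cheek hole misled me by about 1 mm. I corrected it from two holes before lowering the cheek.
- **Wrist turn:** early on I turned the wrist the wrong way and it reached its range limit, -154°, then I reversed it. I don't know whether that counted as passing the range.
- **Cross pin grasp:** my first approach drifted and nudged the pin a few millimetres before I regripped it.

My moves never went near the mallet, rule or bradawl. I did not measure their positions again at the end.

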